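Load a bearing block into the drilling nest and pin it

ROBOT

A 6-joint arm with a two-finger parallel gripper is mounted at the origin on a cart in front of the work surface, level with it; the furniture and walls round the work are solid. World frame = base frame: x ahead of the robot, y to its left, z up, the work surface at z = 0. Lengths are in mm, angles in rad, forces in N, time in s.
With the tool pointing down it reaches from about 375 to 750 mm from the base axis. Payload 9 kg.
Tool frame: the origin (TCP) lies at the very end of the fingers, on their centre line; the grasp point (between the pads) lies 19 mm behind it; z points along the fingers, y is the line along which they close (so a half turn about z gives the same grasp; the last joint's range is limited). The gripper opens to 85 mm and grips with 20 to 120 N. Pads are 22 mm wide; open, the fingers measure 114 mm over their backs; the gripper's body (76 mm by 85 mm) begins 54 mm behind the grasp point. The pads swing forward as they close: fully open they stand 13 mm farther back than shut.
Start: joints at [-1.323, 0.104, 0.097, 1.564, 0, 1.353], TCP at [269.497, -536.105, 231.331] pointing down, gripper open.
Joint ranges: [-2.99, 2.99], [-0.84, 1.86], [-1.1, 1.16], [-1.84, 2.11], [-1.51, 1.56], [-3.14, 3.14]. Speed limits (rad/s): [2.22, 2.22, 2.57, 3.14, 3.14, 3.14].

INTERFACE

Orientations are given as a 3x3 rotation matrix whose columns are the frame's x, y, z axes.
In Python, from workcell import get_state, capture, camera_model, env gives the robot as it stands.
- The arm moves only by the tool apply_moves, never from a script. Its argument "motion" is a list of rows, each an object of numbers: "claw": the finger opening in mm, from 0 to 85.4; "x", "y", "z": the shift along the world's x, y, z in mm; "wx", "wy", "wz": the turn, a rotation vector about the world's x, y, z in rad. A call has 1 to 8 rows; each row shifts and turns the commanded pose from where the row before left it; what a row does not reach is not made up. A row lasts 1/8 s, in which the tool goes at most 62.5 mm and 10.7 degrees, less where a joint would pass 70% of its speed; a pose out of reach is approached as far as the arm can. A call with a gripper value outside its range is refused whole. The fingers move at their own pace and stop on an object; the grip force is fixed at half the most. Time passes only in rows, so rows that do not move let the fingers close. It gives the time, the measured TCP pose, the force, the opening and the grip force at its end, in the units of the state.
- get_state(): the state, without advancing time (a new reading comes with each control period).
- capture(name): name is "scene" or "top" or "wrist"; returns the picture (384x512x3 uint8, blue, green, red); there is no depth.
- camera_model(name): a dict with "fx", "fy", "cx", "cy" (pixels), "k1" (the pictures are not rectified: a ray, as slopes to the right and down, at radius r is drawn at 1 + k1 r^2 times it, then the intrinsics apply), "rvec" (rotation vector, rad) and "tvec" (3), from world to camera coordinates, as OpenCV has them. Camera axes: x right, y down, z forward; pixel columns grow to the right and rows downward; lengths in mm; the calibration is good to about 2 mm. A picture is of the moment at which its call begins: read the wrist's pose just before it. camera_model takes no time and is no camera call; for the wrist camera it gives the pose at the moment of the call.
- env.job_done(): hands the job in; it is judged then, once.
The state is a dict: "clock": time; "joint_positions": joint angles; "joint_velocities": joint speeds; "joint_efforts": joint torques, N m; "position": TCP position; "eef_rot": TCP orientation; "force": force on the tool from outside, world axes, zero at the start; "wrist_torque": the same for the moment, N m; "gripper_width": finger opening in mm; "gripper_force": force on a finger pad.
Only numpy, scipy, OpenCV 4.12 (cv2) and the standard library are available. Lean on these libraries where they do the work, as an engineer would, in place of code of your own. Each camera call takes 0.05 s, during which the arm holds its last target. There are 200 camera calls.

TASK

Load the drilling nest: lift the T-shaped bearing block out of the feed tray, where only its two ends can be reached, set it down flat on the open bench and let go, then take it again by its long sides, seat it fully home, flat and square, in the nest's T-shaped pocket and let go. Then put the locating pin (the one with the wide head) down through the block's bore into the nest until its head rests on the block. Leave the slim pin in its stand and do not disturb the flange, the nylon spacer stack and the bracket lying about.

Things in the scene. Friction and masses are not known exactly. Their poses are not given: they have to be found in the camera images.
- bearing_block: T-shaped aluminium bearing block, loose, 200 g. 28 mm high. Its body is 48 mm (x) by 46 mm (y); a tongue 28 mm wide sticks out 14 mm at its -x end (overall x from -38 to +24 mm). A vertical through bore of 20 mm diameter is on the origin. Origin: underside, on the bore axis. z up.
- feed_tray: Fixed grey plastic tray holding the block, x along x. Floor 4 mm thick, x from -52 to +38 mm. A rail along each long side (parallel to x): inner faces 52 mm apart, 4 mm thick, tops 34 mm above the bench. The -x and +x ends are open, so the block can be gripped only across its ends (62 mm). Origin: on the bench below the block's nominal origin.
- nest: Fixed steel drilling nest, origin on the bench on its bore axis. Base 124 x 92 x 12 mm; T-shaped pocket between 8 mm thick walls, tops 24 mm above the bench, bevelled 3 mm at the mouth. A tall end stop (top 48 mm) at the pocket's +x end leaves no room for a finger; the seated block stands 16 mm above the walls, free at both y sides. Corner screw heads: top 17 mm.
- pocket (a point): Point on the pocket's floor, 12 mm above the bench, on the axis of the nest's vertical bore (20 mm diameter, through the 12 mm base). Axes as the nest's: the pocket's tongue lies toward -x, the end stop at +x. The pocket has 1.5 mm clearance all round the block; a seated block has its origin here and its x along this x.
- pin_stand: Fixed dark wooden block 44 x 104 mm, 40 mm high, with two vertical holes (18.5 mm) at y = -25 and +25 mm, each holding a pin upright. Origin: centre of underside.
- locating_pin: Steel pin to be used, 110 g, the one with the WIDE head: shank 16 mm diameter, 38 mm long, tapered tip; knurled head on top 26 mm diameter, 24 mm high (62 mm in all). Starts upright in one hole of the stand, head resting on the stand's top. Origin: tip of the shank, z up to the head. Fully home, its tip is 10 mm below the pocket floor.
- slim_pin: Similar steel pin with a NARROW head (18 mm diameter, shank 14 mm), 62 mm long in all, in the other hole of the stand; not to be used. Origin: tip of the shank.
- flange: Bystander: round metal flange, 64 mm diameter, 24 mm high, loose. Origin: centre of underside.
- spacer_stack: Bystander: stack of nylon spacers (white, black, white), 25 mm diameter, 30 mm high, loose. Origin: centre of underside.
- angle_bracket: Bystander: bent steel bracket 55 x 42 x 50 mm, loose. Origin: centre of underside.
Not all that is in view belongs to the job. Leave any red look-alike of the locating_pin alone.

How it is judged (in metres and radians):
On the way, in this order (a step that is already met when the one before it is completed fails the run):
1. the block lies flat on the open bench, out of the tray and not in the nest, and is let go (height (world z) of bearing_block below 0.0025 m and angle between bearing_block's own z axis and vertical below 0.05 rad and contact force between the fingers and bearing_block below 0.1 N and linear speed of bearing_block below 0.02 m/s), for 0.1 s.
2. the block sits fully home, flat and square in the pocket, let go (horizontal distance between bearing_block and pocket below 0.0035 m and z of bearing_block in the frame of pocket below 0.0015 m and angle between the x axis of bearing_block and the x axis of pocket, either way round below 0.07 rad and angle between bearing_block's own z axis and vertical below 0.04 rad and contact force between the fingers and bearing_block below 0.1 N), for 0.1 s.
At the end, for the whole second after the job is handed in: Block in the pocket: within 3.5 mm sideways, 1.5 mm in height, 0.07 rad in yaw, tilt under 0.04 rad. Locating pin in the bore: within 5 mm of its axis, tip at least 8.5 mm below the pocket floor, tilt under 0.06 rad. Both at rest (10 mm/s). Slim pin upright in its stand, moved under 10 mm (horizontal distance between bearing_block and pocket below 0.0035 m and z of bearing_block in the frame of pocket below 0.0015 m and angle between the x axis of bearing_block and the x axis of pocket, either way round below 0.07 rad and angle between bearing_block's own z axis and vertical below 0.04 rad and horizontal distance between locating_pin and pocket below 0.005 m and z of locating_pin in the frame of pocket below -0.0085 m and angle between locating_pin's own z axis and vertical below 0.06 rad and linear speed of each of bearing_block, locating_pin below 0.01 m/s and distance of slim_pin from where it was at the start of the episode below 0.01 m and angle between slim_pin's own z axis and vertical below 0.3 rad); the robot touches nothing.
It fails at once if the flange, the spacer stack or the bracket is moved more than 20 mm (distance of any of flange, spacer_stack, angle_bracket from where it was at the start of the episode above 0.02 m).
It fails at once if the slim pin is taken out of its stand (moved more than 30 mm) (distance of slim_pin from where it was at the start of the episode above 0.03 m).
It also fails if it takes over 64 s, if anything falls off the work surface, if the arm or the gripper's body presses on something with over 40 N, if the wrist force passes 120 N, or if a joint passes its speed limit or range.

## Working session

There is one attempt and no reset: what is moved stays moved. The work goes in short steps, Python scripts to look and compute and a tool call to move; the robot and the scene stay as the last step left them, time stands still between calls to the robot, and variables do not carry over. Pictures are saved under pics/ and viewed, at most 10 in all, crops included, and the job is handed in when it is done.

Besides the shell and the picture viewer there is one more tool, called after "Request:" as name([rows], argument=value, ...), one row to a line, values as JSON. apply_moves: Moves the arm, as the interface text tells. Its arguments: {"type":"object","properties":{"motion":{"type":"array"}},"required":["motion"]}

```bash
ls; mkdir -p pics; cat > h.py <<'E'
import numpy as np, cv2
from workcell import get_state, capture, camera_model, env
def save(name,fn):
    m=camera_model(name); im=capture(name); cv2.imwrite('pics/'+fn+'.png',im); np.save('pics/'+fn+'.npy',m,allow_pickle=True); return im,m
def load(fn):
    return cv2.imread('pics/'+fn+'.png'), np.load('pics/'+fn+'.npy',allow_pickle=True).item()
def ray(m,uv):
    K=np.array([[m['fx'],0,m['cx']],[0,m['fy'],m['cy']],[0,0,1.]])
    p=cv2.undistortPoints(np.array(uv,float).reshape(-1,1,2),K,np.array([m['k1'],0,0,0,0.])).reshape(-1,2)
    R=cv2.Rodrigues(np.array(m['rvec'],float))[0]; t=np.array(m['tvec'],float).ravel()
    return -R.T@t, np.c_[p,np.ones(len(p))]@R
def on(m,uv,z):
    c,d=ray(m,uv); return c+d*((z-c[2])/d[:,2])[:,None]
def proj(m,P):
    K=np.array([[m['fx'],0,m['cx']],[0,m['fy'],m['cy']],[0,0,1.]])
    return cv2.projectPoints(np.array(P,float).reshape(-1,3),np.array(m['rvec'],float),np.array(m['tvec'],float),K,np.array([m['k1'],0,0,0,0.]))[0].reshape(-1,2)
def tri(m1,uv1,m2,uv2):
    c1,d1=ray(m1,[uv1]);c2,d2=ray(m2,[uv2]);d1=d1[0];d2=d2[0]
    s=np.linalg.lstsq(np.c_[d1,-d2],c2-c1,rcond=None)[0]
    a=c1+s[0]*d1;b=c2+s[1]*d2
    return (a+b)/2,np.linalg.norm(a-b)
E
python3 - <<'E'
from h import *
for n in('scene','top'):
    im,m=save(n,n+'0'); c,d=ray(m,[[256,192]]); print(n,c,d, m['fx'],m['k1'])
s=get_state(); print(s['position'],s['eef_rot'],s['gripper_width'])
a,_=load('scene0');b,_=load('top0')
E
```

```text
pics
scene [184.8686794  600.69979138 584.96773256] [[ 0.40876843 -0.63923101 -0.65142493]] 356.2874578463783 -0.04381008888578082
top [ 380.46792015   55.00820778 1058.04478076] [[ 0.18179167  0.00596177 -0.9837135 ]] 378.0990413173731 -0.021130193092670033
[ 269.41332087 -535.77067781  230.58783884] [[ 8.93469620e-01  4.49123542e-01 -2.85491923e-04]
 [ 4.49123541e-01 -8.93468849e-01  1.20859451e-03]
 [ 2.87730106e-04 -1.20806362e-03 -9.99999229e-01]] 85.63258550873319
```

```bash
python3 - <<'E'
import cv2
for n in('scene0','top0'):
    a=cv2.imread(f'pics/{n}.png'); cv2.imwrite(f'pics/{n}_big.png',cv2.resize(a,(800,600),interpolation=cv2.INTER_CUBIC))
E
```

```text
(no output)
```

View pics/top0_big.png

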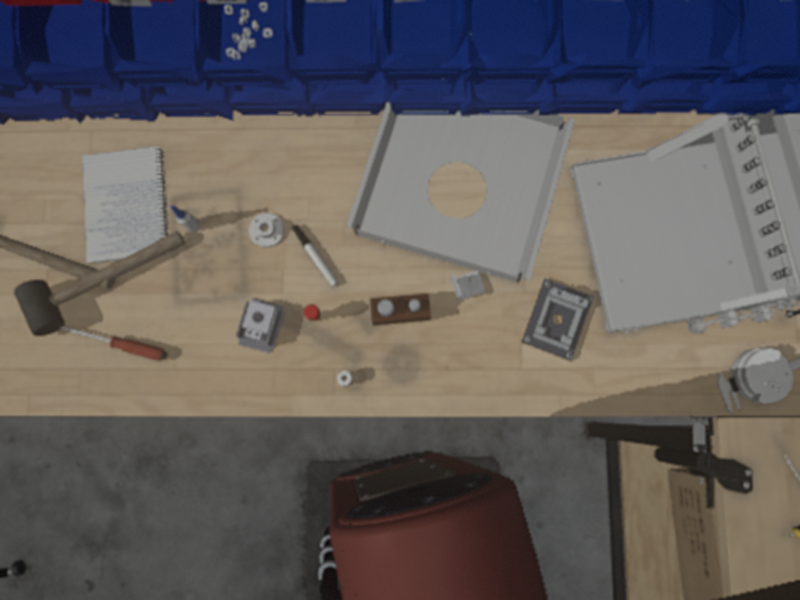

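View pics/scene0_big.png

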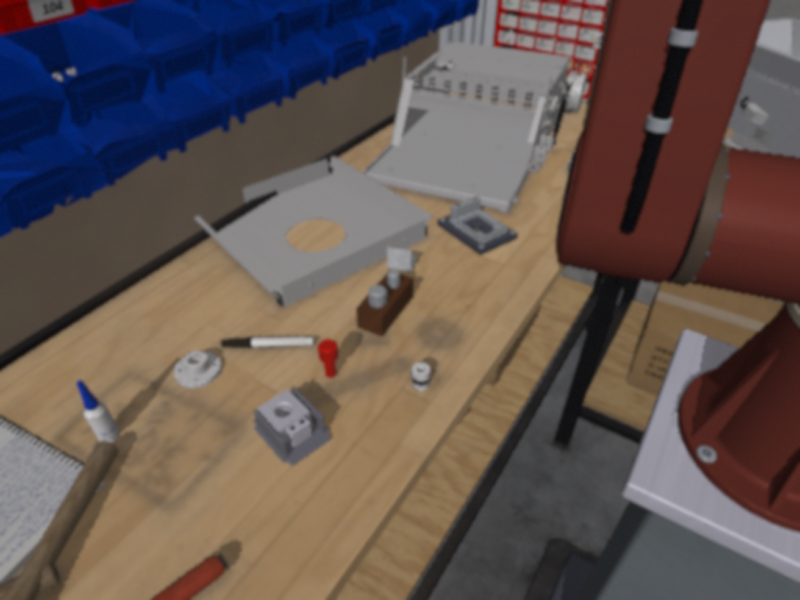

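The top view shows the block in its tray at (260,324), the stand at (400,308) with wide pin (386,307) and narrow pin (414,304), and the nest at (558,318). The bystanders are the flange (266,228), spacer stack (345,378), bracket (470,284) and a red look-alike at (312,312). The scene view agrees. All pixels are in the 800x600 pictures.

```bash
python3 - <<'E'
from h import *
a,m=load('top0')
for n,u,v,z in [('block',260,318,32),('wide',386,307,64),('narrow',414,304,64),('nest',558,318,12),('stand',400,308,40),('flange',266,228,24),('spacer',345,378,30),('bracket',470,284,25),('red',312,312,50)]:
    print(n,on(m,[[u*.64,v*.64]],z)[0].round(1), )
w=camera_model('wrist'); c,d=ray(w,[[256,192],[500,192],[256,370]]); s=get_state()
R=np.array(s['eef_rot']); print(w['fx'],w['k1'], R.T@(c-s['position']), (d@R).round(3))
b,_=load('top0'); 
cr=cv2.resize(b[165:265,140:400],None,fx=3,fy=3,interpolation=cv2.INTER_CUBIC); cv2.imwrite('pics/crop_top.png',cr)
E
```

```text
block [538.8 308.5  32. ]
wide [552.1  85.   64. ]
narrow [557.1  37.1  64. ]
nest [ 540.  -220.9   12. ]
stand [554.4  61.2  40. ]
flange [706.1 305.3  24. ]
spacer [433.2 157.1  30. ]
bracket [599.9 -63.6  25. ]
red [546.2 213.7  50. ]
296.8383652822992 -0.0048757004256904145 [ 6.89932440e+01 -8.60216935e-02 -1.42537859e+02] [[-0.281 -0.011  0.96 ]
 [-0.282  0.813  0.959]
 [-0.859 -0.012  0.797]]
```

View pics/crop_top.png

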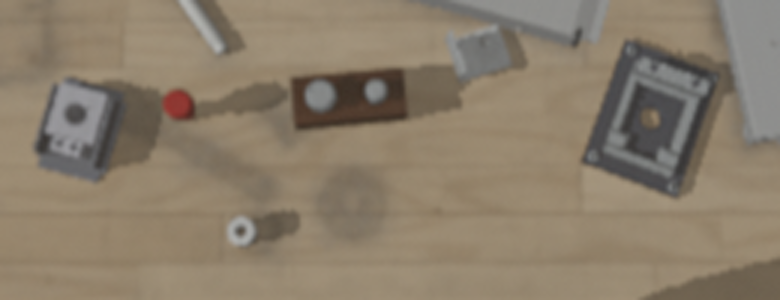

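The wide (locating) pin is the left one in the stand at crop (320,95), clearly larger than the narrow one at (375,90). The red one at (178,104) is the decoy. The nest's end stop is at the top (700,75) with its tongue side toward the bottom, and the block's tongue points to the lower left. I'll go to view the nest with the wrist camera.

Request:
apply_moves([
  {"x":38,"y":41,"z":0},
  {"x":38,"y":41,"z":-5},
  {"x":38,"y":41,"z":-5},
  {"x":38,"y":41,"z":-5},
  {"x":38,"y":42,"z":-5},
  {"x":38,"y":42,"z":-5},
  {"x":38,"y":42,"z":-5},
  {"x":38,"y":42,"z":0},
])

```text
schema error: expected keys claw, x, y, z, wx, wy, wz
```

Request:
apply_moves([
  {"x":0},
  {"x":0},
  {"x":0},
])

```text
schema error: expected keys claw, x, y, z, wx, wy, wz
```

```bash
python3 - <<'E'
from h import *
im,m=save('wrist','w_nest1'); s=get_state(); print(s['position'],s['clock'],s['force'])
cv2.imwrite('pics/w_nest1b.png',cv2.resize(im,(800,600),interpolation=cv2.INTER_CUBIC))
E
```

```text
[ 269.41576273 -535.83485483  230.6988926 ] 0.15 [ 0.19435187 -0.00480275  0.91442691]
```

View pics/w_nest1b.png

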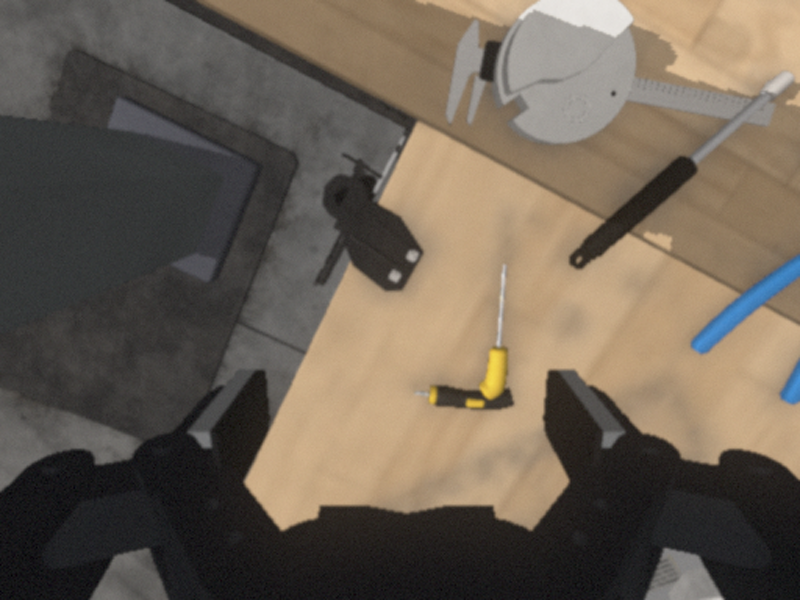

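This picture shows the start place: the finger tips at about (268,372) and (545,372) frame the view, and the clear part lies above them (tool +x). The moves were refused because every row needs all the keys.

```bash
python3 - <<'E'
from h import *
m=np.load('pics/w_nest1.npy',allow_pickle=True).item(); s=get_state(); R=np.array(s['eef_rot']);p=s['position']
c,d=ray(m,np.array([[268,372],[545,372],[266,432],[545,432]])*.64); C=R.T@(c-p); D=d@R
for y,dd in zip((-42.7,42.7,-42.7,42.7),D):
    t=(y-C[1])/dd[1]; print('tip',(C+t*dd).round(1))
for h in (231,195):
  c,d=ray(m,np.array([[256,100],[256,150],[256,200]])); D=d@R
  for dd in D: print(h,(C+dd*((h-12-C[2])/dd[2])).round(0))
E
```

```text
tip [  7.2 -42.7 -10.6]
tip [  7.7  42.7 -12. ]
tip [ -9.5 -42.7 -17.6]
tip [-10.   42.7 -16.9]
231 [ 75.  -4. 219.]
231 [ 17.  -4. 219.]
231 [-48.  -5. 219.]
195 [ 74.  -4. 183.]
195 [ 22.  -4. 183.]
195 [-36.  -4. 183.]
```

Request:
apply_moves([
  {"claw":85,"x":33,"y":40,"z":0,"wx":0,"wy":0,"wz":0},
  {"claw":85,"x":33,"y":40,"z":-5,"wx":0,"wy":0,"wz":0},
  {"claw":85,"x":33,"y":40,"z":-5,"wx":0,"wy":0,"wz":0},
  {"claw":85,"x":33,"y":40,"z":-5,"wx":0,"wy":0,"wz":0},
  {"claw":85,"x":33,"y":40,"z":-5,"wx":0,"wy":0,"wz":0},
  {"claw":85,"x":33,"y":40,"z":-5,"wx":0,"wy":0,"wz":0},
  {"claw":85,"x":33,"y":40,"z":-5,"wx":0,"wy":0,"wz":0},
  {"claw":85,"x":0,"y":0,"z":0,"wx":0,"wy":0,"wz":0},
])

```text
clock: 1.15
position: [501.8, -253.1, 200.6]
eef_rot: [[0.891, 0.453, -0.001], [0.453, -0.891, 0.001], [-0.0, -0.001, -1.0]]
force: [0.0, -0.9, -0.5]
gripper_width: 85.0
gripper_force: 0.0
```

```bash
python3 - <<'E'
from h import *
im,m=save('wrist','w_n1'); s=get_state(); print(s['position'],s['clock'],abs(np.array(s['joint_velocities'])).max())
cv2.imwrite('pics/w_n1b.png',cv2.resize(im[40:290],(800,391),interpolation=cv2.INTER_CUBIC))
E
```

```text
[ 501.01407029 -254.69597678  200.84008891] 1.2 0.04569535713491451
```

View pics/w_n1b.png

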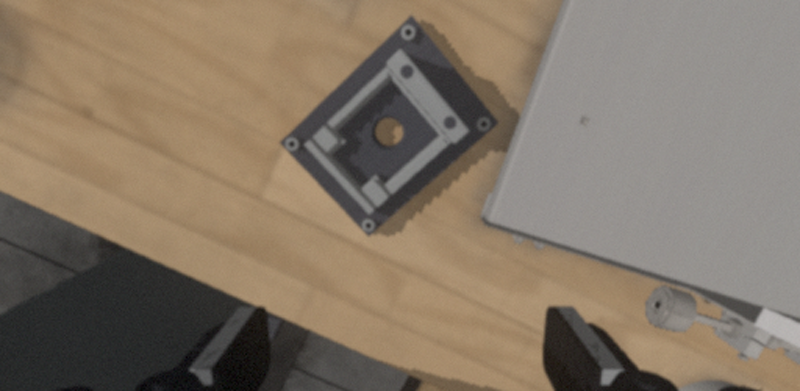

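The picture shows the nest from almost straight above: bore (wood seen through it) at (389,130), screw heads at (408,33), (483,124), (292,144), (368,226), and the end stop at the upper right. I'll measure it.

```bash
cat > nest.py <<'E'
from h import *
def circ(im,uv,r=14,lo=2,up=8):
    pass
def scr(fn,uv):
    im,m=load(fn); g=cv2.cvtColor(im,cv2.COLOR_BGR2GRAY)
    out=[]
    for u,v in uv:
        p=g[int(v)-6:int(v)+7,int(u)-6:int(u)+7].astype(float); w=np.clip(p-np.percentile(p,60),0,None)
        yy,xx=np.mgrid[:p.shape[0],:p.shape[1]]; out.append([int(u)-6+(w*xx).sum()/w.sum(),int(v)-6+(w*yy).sum()/w.sum()])
    return np.array(out),m
def hole(fn,u,v,r=12):
    im,m=load(fn); hsv=cv2.cvtColor(im,cv2.COLOR_BGR2HSV)
    k=((hsv[...,1]>70)&(hsv[...,0]<25)).astype(np.uint8); q=np.zeros_like(k); q[int(v)-r:int(v)+r,int(u)-r:int(u)+r]=1; k&=q
    M=cv2.moments(k,True); return np.array([M['m10']/M['m00'],M['m01']/M['m00']]),M['m00'],m
E
python3 - <<'E'
from nest import *
uv=np.array([[408,33],[483,124],[368,226],[292,144]])*.64+[0,40]
q,m=scr('w_n1',uv); print(q.round(1)); P=on(m,q,17); print(P.round(1), P.mean(0)); print(np.linalg.norm(np.diff(P,axis=0),axis=1))
e=(P[0]-P[3]+P[1]-P[2])[:2]; print('yaw',np.degrees(np.arctan2(e[1],e[0])))
h,a,m=hole('w_n1',249,123); print(h,a,on(m,[h],12),on(m,[h],0)); 
s=get_state(); print(s['joint_positions'])
E
```

```text
[[259.6  59.5]
 [310.6 120.4]
 [232.4 187.5]
 [182.4 134. ]]
[[ 603.4 -201.5   17. ]
 [ 574.1 -277.6   17. ]
 [ 468.8 -234.9   17. ]
 [ 498.6 -160.7   17. ]] [ 536.23271649 -218.69081682   17.        ]
[ 81.48999455 113.66112236  80.02214195]
yaw -21.674498532518886
[248.29707113 123.92887029] 239.0 [[ 540.2519495  -219.65087501   12.        ]] [[ 539.41385054 -219.56861102    0.        ]]
[-7.02896807e-01 -1.49581504e-02 -8.02644324e-02  1.50626786e+00
 -1.82286768e-04  1.97000418e+00]
```

Request:
apply_moves([
  {"claw":85,"x":0,"y":12,"z":-15,"wx":0,"wy":0,"wz":0},
  {"claw":85,"x":0,"y":12,"z":-20,"wx":0,"wy":0,"wz":0},
  {"claw":85,"x":0,"y":0,"z":-20,"wx":0,"wy":0,"wz":0},
  {"claw":85,"x":0,"y":0,"z":-15,"wx":0,"wy":0,"wz":0},
  {"claw":85,"x":0,"y":0,"z":0,"wx":0,"wy":0,"wz":0},
  {"claw":85,"x":0,"y":0,"z":0,"wx":0,"wy":0,"wz":0},
])

```text
clock: 1.95
position: [500.6, -232.7, 131.9]
eef_rot: [[0.894, 0.449, 0.001], [0.449, -0.894, -0.001], [0.0, 0.001, -1.0]]
force: [1.5, -0.7, 0.8]
gripper_width: 85.3
gripper_force: 0.0
```

```bash
python3 - <<'E'
from h import *
im,m=save('wrist','w_n2'); s=get_state(); print(s['position'],s['clock'],abs(np.array(s['joint_velocities'])).max())
b=proj(m,[[540,-219,12]])[0]; print(b); u,v=b.astype(int); v0=max(0,v-85); u0=u-100
c=im[v0:v0+170,u0:u0+200]; print(u0,v0); cv2.imwrite('pics/w_n2b.png',cv2.resize(c,None,fx=3.5,fy=3.5,interpolation=cv2.INTER_CUBIC))
E
```

```text
[ 500.82115993 -232.68382469  132.17004013] 2.0 0.004541734562406196
[265.5430901 138.128276 ]
165 53
```

View pics/w_n2b.png

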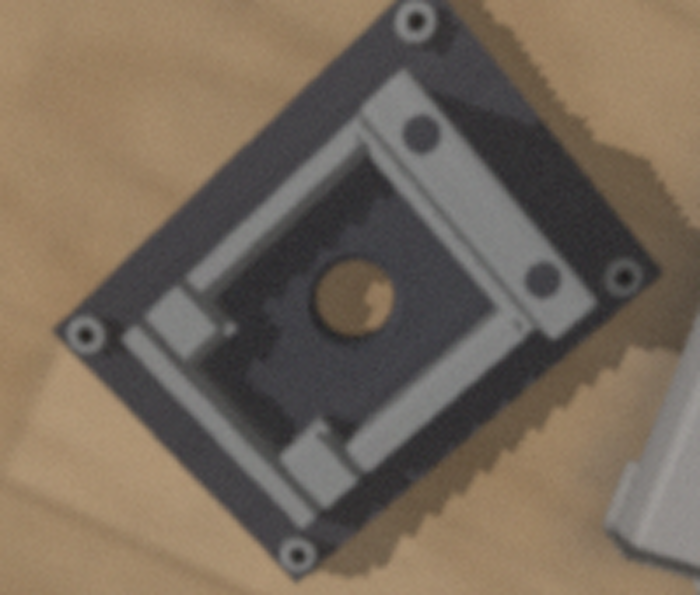

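The nest is sharp here: bore at (352,298), screws at (415,20), (625,277), (297,553), (86,334). The two side walls and the tongue slot point to the lower left.

```bash
python3 - <<'E'
from nest import *
f=lambda a:np.array(a)/3.5+[165,53]
uv1=np.array([[408,33],[483,124],[368,226],[292,144]])*.64+[0,40]
q1,m1=scr('w_n1',uv1); q2,m2=scr('w_n2',f([[415,20],[625,277],[297,553],[86,334]])); print((q2-[165,53])*3.5)
for a,b in zip(q1,q2): print('tri',tri(m1,a,m2,b))
P=on(m2,q2,17); print(P.round(1),np.linalg.norm(np.diff(P,axis=0),axis=1))
for e in (P[0]-P[3],P[1]-P[2],P[0]-P[1],P[3]-P[2]): print('yaw',np.degrees(np.arctan2(e[1],e[0])))
h,a,m=hole('w_n2',*f([352,298]),13); print((h-[165,53])*3.5,a,on(m,[h],12),on(m,[h],0))
im,_=load('w_n2'); hsv=cv2.cvtColor(im,cv2.COLOR_BGR2HSV)
# base outline: not-wood region, min area rect at z=12 ; black rim circle
B=on(m2,f([[400,0],[660,270],[297,580],[55,330]]),12); print(B.round(1))
W=on(m2,f([[190,278],[358,122],[368,470],[528,328]]),24); print(W.round(1))
for e in (W[1]-W[0],W[3]-W[2]): print('wall yaw',np.degrees(np.arctan2(e[1],e[0])))
c=np.array([540,-219.5]);
for y in (-19.,-21,-23):
    n=np.array([-np.sin(np.radians(y)),np.cos(np.radians(y))]); print(y,(W[:,:2]-c)@n)
E
```

```text
[[409.81826472  17.31670141]
 [624.46264483 279.13723532]
 [285.78587571 562.92259887]
 [ 76.5300418  336.45075758]]
tri (array([ 603.21114632, -201.61154109,   17.66154219]), np.float64(0.16299301809050828))
tri (array([ 574.70832506, -279.46730748,    5.91309025]), np.float64(0.4077921956347532))
tri (array([ 465.1978421 , -235.90058395,    2.64822391]), np.float64(1.352349443200688))
tri (array([ 494.6928763 , -157.10959055,   -7.47030267]), np.float64(2.620873420399149))
[[ 603.2 -201.7   17. ]
 [ 574.4 -276.2   17. ]
 [ 470.9 -234.4   17. ]
 [ 501.4 -161.9   17. ]] [ 79.96565279 111.63120565  78.72299109]
yaw -21.331137384576046
yaw -21.982294232122086
yaw 68.84458340096288
yaw 67.18618885148359
[353.12640449 297.2247191 ] 356.0 [[ 540.29776972 -219.19295595   12.        ]] [[ 539.29689751 -219.99850582    0.        ]]
[[ 606.3 -197.9   12. ]
 [ 580.5 -284.4   12. ]
 [ 466.  -239.9   12. ]
 [ 499.3 -155.6   12. ]]
[[ 528.  -181.7   24. ]
 [ 577.2 -201.4   24. ]
 [ 504.8 -241.1   24. ]
 [ 553.6 -259.4   24. ]]
wall yaw -21.82755436163134
wall yaw -20.513879449816244
-19.0 [ 31.85809212  29.24156748 -31.90400739 -33.28167804]
-21 [ 31.01179608  30.24572054 -32.80078462 -32.3583558 ]
-23 [ 30.12771695  31.21302386 -33.65759915 -31.39560988]
```

```bash
cat >> nest.py <<'E'
def profile(im,m,c,yaw,axis,st,z,rng=(-50,50)):
    """mean grey along axis ('x' or 'y' of frame at c,yaw) for stations st on the other axis, at height z"""
    g=cv2.cvtColor(im,cv2.COLOR_BGR2GRAY); a=np.radians(yaw); ex=np.array([np.cos(a),np.sin(a)]); ey=np.array([-ex[1],ex[0]])
    if axis=='y': ex,ey=ey,ex
    t=np.arange(rng[0],rng[1],.5); out=[]
    for s in st:
        P=np.c_[np.array(c)+s*ey+t[:,None]*ex,np.full(len(t),z)]; q=proj(m,P).astype(np.float32)
        out.append(cv2.remap(g,q[:,0],q[:,1],cv2.INTER_LINEAR).ravel())
    return t,np.array(out,float)
def edges(t,p,k=12):
    d=np.gradient(cv2.GaussianBlur(p.reshape(1,-1).astype(np.float32),(0,0),1.2).ravel(),t); o=[]
    for i in range(1,len(d)-1):
        if abs(d[i])>k and abs(d[i])>=abs(d[i-1]) and abs(d[i])>abs(d[i+1]): o.append((float(t[i]),int(d[i])))
    return o
E
python3 - <<'E'
from nest import *
f=lambda a:np.array(a)/3.5+[165,53]
_,m2=load('w_n2'); im=_
P=on(m2,f([[415,20],[625,277],[297,553],[86,334]]),17); print(P.round(1),np.linalg.norm(np.diff(P,axis=0),axis=1))
for e in (P[0]-P[3],P[1]-P[2],P[0]-P[1],P[3]-P[2]): print('yaw',np.degrees(np.arctan2(e[1],e[0])))
c=(540.3,-219.3); yaw=-21.3
for s in (-8,0,8,14):
    t,p=profile(im,m2,c,yaw,'y',[s],24); print('y at x',s,edges(t,p[0],7))
for z,st in ((24,(-12,0,12)),(12,(-14,-4,0,4,14))):
  for s in st:
    t,p=profile(im,m2,c,yaw,'x',[s],z,(-60,45)); print('x at y',s,z,edges(t,p[0],7))
E
```

```text
[[ 603.3 -203.    17. ]
 [ 574.9 -276.1   17. ]
 [ 474.7 -235.9   17. ]
 [ 503.  -163.7   17. ]] [ 78.41791303 107.97037175  77.48495515]
yaw -21.3725444014107
yaw -21.867519489366995
yaw 68.77772037677461
yaw 68.5621638484634
y at x -8 [(-43.0, -12), (-33.5, 27), (-24.0, -17), (-2.0, 7), (5.5, -7), (24.5, 10), (27.0, 21), (32.0, -24), (44.5, 25)]
y at x 0 [(-43.0, -13), (-33.0, 27), (-24.0, -18), (-7.5, 22), (-4.5, -13), (10.0, -14), (24.0, 11), (26.5, 20), (32.0, -25), (44.5, 25)]
y at x 8 [(-43.0, -14), (-33.5, 28), (-23.5, -19), (-4.0, 15), (-0.5, -12), (24.0, 12), (26.5, 20), (32.0, -24), (44.0, 26)]
y at x 14 [(-43.0, -14), (-33.0, 29), (-23.5, -20), (24.0, 11), (26.5, 21), (32.0, -25), (44.0, 25)]
x at y -12 24 [(-58.5, -26), (-48.0, 22), (-42.5, -19), (-38.5, -8), (-31.5, 7), (24.5, 23), (27.5, -9), (30.0, 11), (43.0, -26)]
x at y 0 24 [(-58.5, -28), (-48.0, 21), (-42.5, -19), (-39.0, -8), (-11.5, -7), (-8.0, 17), (2.5, 9), (7.5, -13), (9.5, -10), (24.5, 25), (28.0, -9), (30.0, 11), (43.0, -26)]
x at y 12 24 [(-58.5, -30), (-48.0, 22), (-43.0, -17), (-38.5, -9), (24.5, 24), (28.0, -9), (30.0, 11), (43.5, -25)]
x at y -14 12 [(-51.0, 21), (-45.5, -19), (-41.0, -7), (-33.5, 7), (25.0, 22), (28.0, -9), (30.5, 10), (43.5, -12)]
x at y -4 12 [(-51.0, 21), (-45.5, -19), (-8.0, 15), (1.5, 13), (8.5, -20), (25.5, 23), (28.5, -10), (31.0, 11), (43.5, -12)]
x at y 0 12 [(-51.0, 22), (-45.5, -19), (-41.5, -8), (-12.5, -8), (-9.0, 17), (4.5, 7), (7.0, -8), (9.5, -8), (25.0, 23), (28.5, -11), (31.0, 11), (43.5, -12)]
x at y 4 12 [(-51.0, 21), (-45.0, -17), (-41.5, -8), (-11.5, -7), (-8.5, 16), (8.0, -9), (25.5, 24), (28.5, -11), (30.5, 11), (43.5, -12)]
x at y 14 12 [(-51.0, 22), (-45.5, -19), (-27.0, -9), (25.0, 30), (28.5, -9), (31.0, 11), (36.5, -7), (40.0, 8), (43.5, -11)]
```

Request:
apply_moves([
  {"claw":85,"x":0,"y":30,"z":10,"wx":0,"wy":0,"wz":0.1},
  {"claw":85,"x":4,"y":55,"z":5,"wx":0,"wy":0,"wz":0.1},
  {"claw":85,"x":4,"y":60,"z":0,"wx":0,"wy":0,"wz":0.1},
  {"claw":85,"x":4,"y":60,"z":0,"wx":0,"wy":0,"wz":0.1},
  {"claw":85,"x":4,"y":60,"z":0,"wx":0,"wy":0,"wz":0.1},
  {"claw":85,"x":4,"y":60,"z":0,"wx":0,"wy":0,"wz":0.1},
  {"claw":85,"x":4,"y":60,"z":0,"wx":0,"wy":0,"wz":0.1},
  {"claw":85,"x":2,"y":60,"z":0,"wx":0,"wy":0,"wz":0.1},
])

```text
clock: 3.0
position: [527.0, 215.0, 147.4]
eef_rot: [[0.297, 0.955, 0.002], [0.955, -0.297, 0.0], [0.001, 0.002, -1.0]]
force: [0.7, -0.8, -0.8]
gripper_width: 84.9
gripper_force: 0.0
```

Request:
apply_moves([
  {"claw":85,"x":0,"y":40,"z":-5,"wx":0,"wy":0,"wz":0},
  {"claw":85,"x":0,"y":15,"z":-5,"wx":0,"wy":0,"wz":0},
  {"claw":85,"x":0,"y":0,"z":0,"wx":0,"wy":0,"wz":0},
  {"claw":85,"x":0,"y":0,"z":0,"wx":0,"wy":0,"wz":0},
])

```text
clock: 3.5
position: [526.9, 266.7, 136.7]
eef_rot: [[0.301, 0.953, 0.0], [0.953, -0.301, -0.0], [-0.0, 0.0, -1.0]]
force: [-0.1, -1.2, 0.0]
gripper_width: 84.8
gripper_force: 0.0
```

```bash
python3 - <<'E'
from h import *
im,m=save('wrist','w_b1'); s=get_state(); print(s['position'],s['clock'],abs(np.array(s['joint_velocities'])).max())
b=proj(m,[[539,308,32]])[0]; print(b); u,v=b.astype(int); v0=max(0,v-75); u0=u-90
c=im[v0:v0+150,u0:u0+180]; print(u0,v0); cv2.imwrite('pics/w_b1b.png',cv2.resize(c,None,fx=4,fy=4,interpolation=cv2.INTER_CUBIC))
E
```

```text
[526.97993826 266.57852639 136.73609869] 3.55 0.0018947187908453767
[258.20361325 137.61743829]
168 62
```

View pics/w_b1b.png

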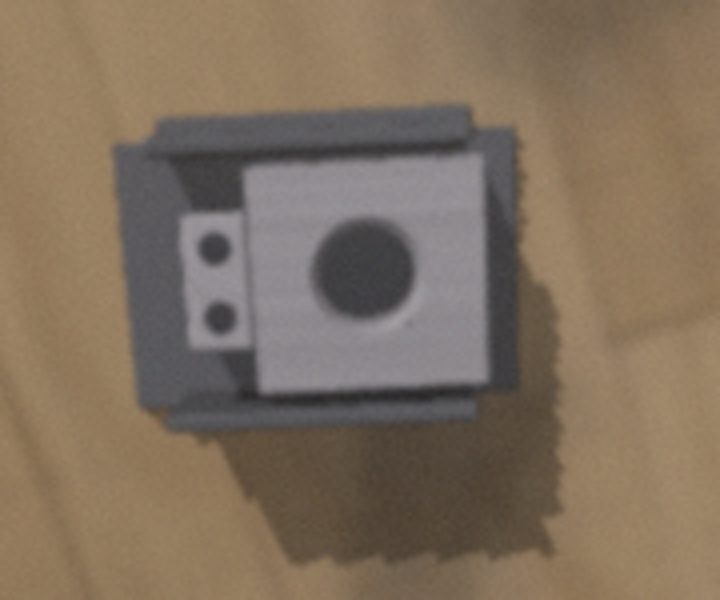

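The block fills the tray, with body corners (243,170), (485,155), (490,383), (260,395), bore (365,268) and tongue at left (182,215)-(190,348). Its +x runs to the image right. I'll measure it, and shift for a second view to get the height.

Request:
apply_moves([
  {"claw":85,"x":5,"y":25,"z":0,"wx":0,"wy":0,"wz":0},
  {"claw":85,"x":5,"y":25,"z":0,"wx":0,"wy":0,"wz":0},
  {"claw":85,"x":0,"y":0,"z":0,"wx":0,"wy":0,"wz":0},
  {"claw":85,"x":0,"y":0,"z":0,"wx":0,"wy":0,"wz":0},
])

```text
clock: 4.05
position: [536.7, 316.7, 136.4]
eef_rot: [[0.301, 0.954, 0.0], [0.954, -0.301, -0.0], [-0.0, 0.0, -1.0]]
force: [-0.7, -0.8, 0.7]
gripper_width: 84.8
gripper_force: 0.0
```

```bash
cat > blk.py <<'E'
from nest import *
def top(fn,c,z,thr=115):
    """top face quad of the block: bright low-saturation blob near c; bore centroid"""
    im,m=load(fn); hsv=cv2.cvtColor(im,cv2.COLOR_BGR2HSV)
    k=((hsv[...,2]>thr)&(hsv[...,1]<40)).astype(np.uint8); u,v=proj(m,[[*c,z]])[0]
    q=np.zeros_like(k); cv2.circle(q,(int(u),int(v)),52,1,-1); k&=q
    cs,_=cv2.findContours(k,cv2.RETR_CCOMP,cv2.CHAIN_APPROX_NONE)[0:2]
    return im,m,k,cs,(u,v)
E
python3 - <<'E'
from blk import *
im,m=save('wrist','w_b2'); s=get_state(); print(s['position'],s['clock'])
cr=np.array([[243,170],[485,155],[490,383],[260,395]])/4+[168,62]
res=[]
for fn in('w_b1','w_b2'):
    im,m,k,cs,uv=top(fn,(539,306),32); print(fn,uv,im[int(uv[1])-20,int(uv[0])],k.sum())
    for c in cs:
        a=cv2.contourArea(c)
        if a>200:
            M=cv2.moments(c); ctr=[M['m10']/M['m00'],M['m01']/M['m00']]; print('  area',a,ctr, on(m,[ctr],32)[0].round(1), cv2.minAreaRect(c))
            if 300<a<900: res.append((m,ctr))
if len(res)>=2: print(tri(res[0][0],res[0][1],res[-1][0],res[-1][1]))
_,m=load('w_b1'); P=on(m,cr,32); print(P.round(1), np.linalg.norm(np.diff(P,axis=0),axis=1))
for e in (P[1]-P[0],P[2]-P[3],P[0]-P[3],P[1]-P[2]): print('yaw',np.degrees(np.arctan2(e[1],e[0])))
E
```

```text
[536.68218309 316.72824718 136.49447128] 4.1
w_b1 (np.float64(258.937502598681), np.float64(139.94406710251198)) [73 70 72] 3209
  area 3737.0 [254.03434127196502, 129.84497368655784] [537.7 315.   32. ] ((251.25257873535156, 130.05670166015625), (56.98661422729492, 76.05783081054688), 87.39744567871094)
  area 579.5 [258.50733390854185, 128.8677020419902] [541.4 314.7  32. ] ((258.75, 128.75), (26.162948608398438, 28.284271240234375), 45.0)
w_b2 (np.float64(265.6580278734545), np.float64(198.463766366619)) [83 81 82] 2694
  area 3121.5 [260.85706658123763, 189.37866410379624] [537.5 315.1  32. ] ((258.2113037109375, 189.8603973388672), (50.387176513671875, 71.75830078125), 87.51044464111328)
  area 476.0 [264.92436974789916, 187.8998599439776] [541.2 315.3  32. ] ((265.0000305175781, 188.00001525878906), (22.62741470336914, 26.870054244995117), 45.0)
(array([541.17699697, 314.50680515,  29.06751325]), np.float64(0.2802501568724167))
[[524.5 340.2  32. ]
 [571.5 328.3  32. ]
 [559.8 283.8  32. ]
 [512.9 296.   32. ]] [48.48192336 46.01034109 48.45595031]
yaw -14.172917004152021
yaw -14.57118376806218
yaw 75.29623881015232
yaw 75.2663247572225
```

Request:
apply_moves([
  {"claw":85,"x":-1.5,"y":-1.2,"z":-30,"wx":0,"wy":0,"wz":0.054},
  {"claw":85,"x":0,"y":0,"z":-40,"wx":0,"wy":0,"wz":0},
  {"claw":85,"x":0,"y":0,"z":-34,"wx":0,"wy":0,"wz":0},
  {"claw":85,"x":0,"y":0,"z":-20,"wx":0,"wy":0,"wz":0},
  {"claw":85,"x":0,"y":0,"z":-10,"wx":0,"wy":0,"wz":0},
  {"claw":85,"x":0,"y":0,"z":0,"wx":0,"wy":0,"wz":0},
  {"claw":85,"x":0,"y":0,"z":0,"wx":0,"wy":0,"wz":0},
])

```text
clock: 4.97
position: [536.0, 317.0, 3.8]
eef_rot: [[0.248, 0.969, 0.002], [0.969, -0.248, 0.001], [0.001, 0.002, -1.0]]
force: [0.4, -0.3, -0.2]
gripper_width: 85.3
gripper_force: 0.0
```

Request:
apply_moves([
  {"claw":70,"x":0,"y":0,"z":0,"wx":0,"wy":0,"wz":0},
  {"claw":40,"x":0,"y":0,"z":0,"wx":0,"wy":0,"wz":0},
  {"claw":40,"x":0,"y":0,"z":0,"wx":0,"wy":0,"wz":0},
  {"claw":40,"x":0,"y":0,"z":0,"wx":0,"wy":0,"wz":0},
  {"claw":40,"x":0,"y":0,"z":0,"wx":0,"wy":0,"wz":0},
])

```text
clock: 5.6
position: [535.8, 317.0, 3.5]
eef_rot: [[0.248, 0.969, 0.002], [0.969, -0.248, 0.001], [0.001, 0.002, -1.0]]
force: [0.8, 0.4, 5.8]
gripper_width: 60.7
gripper_force: 66.3
```

Request:
apply_moves([
  {"claw":40,"x":0,"y":0,"z":15,"wx":0,"wy":0,"wz":0},
  {"claw":40,"x":0,"y":0,"z":30,"wx":0,"wy":0,"wz":0},
  {"claw":40,"x":0,"y":0,"z":35,"wx":0,"wy":0,"wz":0},
  {"claw":40,"x":-6,"y":-25,"z":30,"wx":0,"wy":0,"wz":-0.02},
  {"claw":40,"x":-6,"y":-45,"z":0,"wx":0,"wy":0,"wz":-0.02},
  {"claw":40,"x":-6,"y":-50,"z":0,"wx":0,"wy":0,"wz":-0.02},
  {"claw":40,"x":-6,"y":-50,"z":0,"wx":0,"wy":0,"wz":-0.02},
  {"claw":40,"x":-6,"y":-50,"z":0,"wx":0,"wy":0,"wz":-0.02},
])

```text
clock: 6.6
position: [504.6, 95.3, 113.1]
eef_rot: [[0.344, 0.939, 0.001], [0.939, -0.344, -0.0], [0.0, 0.001, -1.0]]
force: [0.4, -0.3, -0.9]
gripper_width: 60.9
gripper_force: 65.5
```

Request:
apply_moves([
  {"claw":40,"x":-6,"y":-50,"z":0,"wx":0,"wy":0,"wz":-0.02},
  {"claw":40,"x":-6,"y":-50,"z":0,"wx":0,"wy":0,"wz":0},
  {"claw":40,"x":-8,"y":-50,"z":0,"wx":0,"wy":0,"wz":0},
  {"claw":40,"x":-6,"y":-30,"z":-30,"wx":0,"wy":0,"wz":0},
  {"claw":40,"x":0,"y":0,"z":-40,"wx":0,"wy":0,"wz":0},
  {"claw":40,"x":0,"y":0,"z":-25,"wx":0,"wy":0,"wz":0},
  {"claw":40,"x":0,"y":0,"z":-10,"wx":0,"wy":0,"wz":0},
  {"claw":40,"x":0,"y":0,"z":0,"wx":0,"wy":0,"wz":0},
])

```text
clock: 7.6
position: [479.0, -83.2, 7.7]
eef_rot: [[0.362, 0.932, -0.0], [0.932, -0.362, 0.0], [0.0, -0.0, -1.0]]
force: [0.4, -0.8, -1.7]
gripper_width: 60.9
gripper_force: 65.4
```

Request:
apply_moves([
  {"claw":40,"x":0,"y":0,"z":-4,"wx":0,"wy":0,"wz":0},
  {"claw":40,"x":0,"y":0,"z":-2.5,"wx":0,"wy":0,"wz":0},
  {"claw":40,"x":0,"y":0,"z":-1,"wx":0,"wy":0,"wz":0},
  {"claw":40,"x":0,"y":0,"z":0,"wx":0,"wy":0,"wz":0},
])

```text
clock: 8.1
position: [479.1, -83.3, -0.1]
eef_rot: [[0.362, 0.932, 0.0], [0.932, -0.362, -0.0], [-0.0, 0.0, -1.0]]
force: [-0.3, -0.8, -1.2]
gripper_width: 61.1
gripper_force: 65.4
```

Request:
apply_moves([
  {"claw":40,"x":0,"y":0,"z":-0.7,"wx":0,"wy":0,"wz":0},
  {"claw":40,"x":0,"y":0,"z":0,"wx":0,"wy":0,"wz":0},
])

```text
clock: 8.35
position: [479.1, -83.4, -0.6]
eef_rot: [[0.363, 0.932, 0.0], [0.932, -0.363, -0.0], [-0.0, 0.0, -1.0]]
force: [-1.5, 0.4, 3.2]
gripper_width: 61.0
gripper_force: 65.8
```

Request:
apply_moves([
  {"claw":85,"x":0,"y":0,"z":0,"wx":0,"wy":0,"wz":0},
  {"claw":85,"x":0,"y":0,"z":0,"wx":0,"wy":0,"wz":0},
  {"claw":85,"x":0,"y":0,"z":0,"wx":0,"wy":0,"wz":0},
  {"claw":85,"x":0,"y":0,"z":0,"wx":0,"wy":0,"wz":0},
  {"claw":85,"x":0,"y":0,"z":30,"wx":0,"wy":0,"wz":0},
  {"claw":85,"x":0,"y":0,"z":40,"wx":0,"wy":0,"wz":0.157},
  {"claw":85,"x":10,"y":-4,"z":40,"wx":0,"wy":0,"wz":0.157},
  {"claw":85,"x":10,"y":-4,"z":25,"wx":0,"wy":0,"wz":0.157},
])

```text
clock: 9.35
position: [499.9, -91.7, 136.4]
eef_rot: [[-0.105, 0.994, 0.002], [0.994, 0.105, -0.001], [-0.001, 0.002, -1.0]]
force: [-0.5, -0.4, -0.1]
gripper_width: 84.9
gripper_force: 0.0
```

Request:
apply_moves([
  {"claw":85,"x":10,"y":-4,"z":0,"wx":0,"wy":0,"wz":0.157},
  {"claw":85,"x":10,"y":-4,"z":0,"wx":0,"wy":0,"wz":0.157},
  {"claw":85,"x":5,"y":-2,"z":0,"wx":0,"wy":0,"wz":0.157},
  {"claw":85,"x":0,"y":0,"z":0,"wx":0,"wy":0,"wz":0.157},
  {"claw":85,"x":0,"y":0,"z":0,"wx":0,"wy":0,"wz":0.157},
  {"claw":85,"x":0,"y":0,"z":0,"wx":0,"wy":0,"wz":0.157},
  {"claw":85,"x":0,"y":0,"z":0,"wx":0,"wy":0,"wz":0.157},
  {"claw":85,"x":0,"y":0,"z":0,"wx":0,"wy":0,"wz":0},
])

```text
clock: 10.35
position: [524.0, -101.3, 134.1]
eef_rot: [[-0.931, 0.364, -0.0], [0.364, 0.931, 0.0], [0.0, 0.0, -1.0]]
force: [0.4, 0.6, 0.3]
gripper_width: 84.9
gripper_force: 0.0
```

```bash
python3 - <<'E'
from blk import *
im,m=save('wrist','w_c1'); s=get_state(); print(s['position'],s['clock'],np.array(s['eef_rot']).round(3).tolist(),abs(np.array(s['joint_velocities'])).max())
im,m,k,cs,uv=top('w_c1',(485.6,-85.9),28); print(uv,k.sum())
for c in cs:
    a=cv2.contourArea(c)
    if a>200:
        M=cv2.moments(c); ctr=[M['m10']/M['m00'],M['m01']/M['m00']]; print('  area',a,ctr, on(m,[ctr],28)[0].round(1), cv2.minAreaRect(c))
u,v=map(int,uv); v0=max(0,v-75); u0=u-90; print(u0,v0)
cv2.imwrite('pics/w_c1b.png',cv2.resize(im[v0:v0+150,u0:u0+180],None,fx=4,fy=4,interpolation=cv2.INTER_CUBIC))
E
```

```text
[ 523.95997761 -101.29514663  134.05391931] 10.4 [[-0.93, 0.366, -0.0], [0.366, 0.93, 0.0], [0.0, 0.0, -1.0]] 0.018532488755899343
(np.float64(260.18395978577144), np.float64(139.17602529349907)) 3254
  area 3737.0 [257.36223352064934, 132.67919900098116] [479.8 -86.1  28. ] ((257.0, 130.0), (76.0, 56.0), 90.0)
  area 532.0 [258.8890977443609, 137.88251879699249] [484.2 -86.5  28. ] ((259.0, 138.0), (26.0, 26.0), 0.0)
170 64
```

View pics/w_c1b.png

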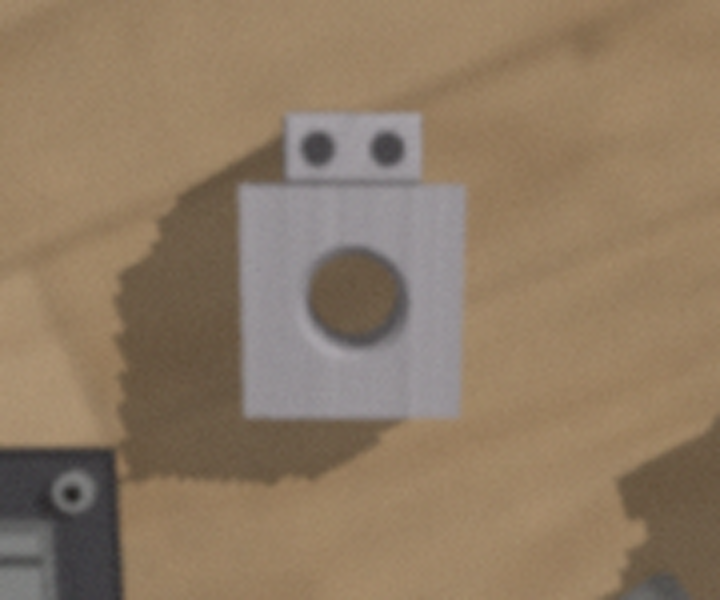

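The block lies flat and square on the bench, body (240..466, 183..418) with bore at (356,296) and its tongue up. Next is the nest from the same wrist pose, so that camera bias cancels.

Request:
apply_moves([
  {"claw":85,"x":15,"y":-35,"z":0,"wx":0,"wy":0,"wz":0},
  {"claw":85,"x":20,"y":-48,"z":0,"wx":0,"wy":0,"wz":0},
  {"claw":85,"x":20,"y":-50,"z":0,"wx":0,"wy":0,"wz":0},
  {"claw":85,"x":0,"y":0,"z":0,"wx":0,"wy":0,"wz":0},
  {"claw":85,"x":0,"y":0,"z":0,"wx":0,"wy":0,"wz":0},
])

```text
clock: 11.02
position: [578.7, -234.1, 133.8]
eef_rot: [[-0.931, 0.366, -0.001], [0.366, 0.931, 0.001], [0.001, 0.001, -1.0]]
force: [-0.0, -0.1, 0.0]
gripper_width: 85.0
gripper_force: 0.0
```

```bash
python3 - <<'E'
from blk import *
im,m=save('wrist','w_n3'); s=get_state(); print(s['position'],s['clock'],abs(np.array(s['joint_velocities'])).max())
c=(539.9,-219.7); yaw=-21.4
for st in (-8,0,8,14):
    t,p=profile(im,m,c,yaw,'y',[st],24); print('y at x',st,edges(t,p[0],7))
for st in (-12,-4,4,12):
    t,p=profile(im,m,c,yaw,'x',[st],24,(-60,45)); print('x at y',st,edges(t,p[0],7))
h,a,_=hole('w_n3',*proj(m,[[*c,12]])[0],14); print(h,a,on(m,[h],12),on(m,[h],0))
im,m=load('w_c1'); c=(485.6,-85.9)
for st in (-20,-16,16,20):
    t,p=profile(im,m,c,-21.4,'y',[st],28,(-40,40)); print('BLK y at x',st,edges(t,p[0],9))
for st in (-18,-14,14,18):
    t,p=profile(im,m,c,-21.4,'x',[st],28,(-40,40)); print('BLK x at y',st,edges(t,p[0],9))
for st in (-9,9):
    t,p=profile(im,m,c,-21.4,'x',[st],28,(-50,-20)); print('BLK tongue x at y',st,edges(t,p[0],9))
E
```

```text
[ 578.76162199 -233.56247808  134.1009311 ] 11.075 0.016447619176849726
y at x -8 [(-43.5, -9), (-33.0, 30), (-23.5, -22), (-6.0, 8), (6.5, -13), (14.0, -7), (23.5, 10), (27.5, 17), (32.5, -21), (43.5, 25)]
y at x 0 [(-43.5, -12), (-33.0, 27), (-24.0, -22), (-9.0, 18), (-1.5, -11), (8.5, -15), (14.5, -7), (23.5, 11), (27.0, 17), (32.5, -23), (43.5, 26)]
y at x 8 [(-43.5, -12), (-33.0, 28), (-23.5, -23), (23.5, 11), (27.5, 17), (32.5, -23), (43.5, 21)]
y at x 14 [(-43.5, -13), (-33.0, 30), (-24.0, -20), (24.0, 10), (27.0, 18), (32.5, -23), (43.5, 20)]
x at y -12 [(-47.5, 23), (-42.5, -23), (-39.5, -7), (23.5, 17), (28.0, -13), (34.0, 12)]
x at y -4 [(-47.5, 24), (-42.5, -21), (-10.0, 13), (-1.0, 14), (5.5, -17), (24.0, 18), (28.5, -13), (34.0, 11)]
x at y 4 [(-59.0, -7), (-47.5, 25), (-42.5, -21), (-39.5, -9), (-10.0, 14), (5.5, -13), (24.0, 17), (28.5, -11), (34.0, 11)]
x at y 12 [(-59.0, -8), (-47.5, 25), (-42.5, -23), (-39.0, -9), (23.5, 19), (28.5, -12), (34.0, 12)]
[258.51396648 136.01955307] 358.0 [[ 538.78377223 -219.52453099   12.        ]] [[ 539.85007631 -220.00927661    0.        ]]
BLK y at x -20 [(-38.0, -14), (-25.0, 21)]
BLK y at x -16 [(-25.0, 21)]
BLK y at x 16 [(-25.5, 21)]
BLK y at x 20 [(-25.5, 22)]
BLK x at y -18 [(-32.5, -14), (-23.5, 22), (24.5, -20), (38.0, 11)]
BLK x at y -14 [(-25.0, -13), (-23.0, 12), (24.5, -21), (37.5, 12)]
BLK x at y 14 []
BLK x at y 18 []
BLK tongue x at y -9 [(-37.0, 10), (-34.0, -34), (-27.5, 27), (-25.0, -10), (-23.0, 14)]
BLK tongue x at y 9 [(-37.5, 18), (-25.0, -12), (-23.0, 10)]
```

Request:
apply_moves([
  {"claw":85,"x":-28,"y":44,"z":0,"wx":0,"wy":0,"wz":0},
  {"claw":85,"x":-30,"y":47,"z":0,"wx":0,"wy":0,"wz":0},
  {"claw":85,"x":-25.8,"y":40.2,"z":0,"wx":0,"wy":0,"wz":0},
  {"claw":85,"x":-10,"y":15,"z":-20,"wx":0,"wy":0,"wz":0},
  {"claw":85,"x":0,"y":0,"z":-40,"wx":0,"wy":0,"wz":0},
  {"claw":85,"x":0,"y":0,"z":-30,"wx":0,"wy":0,"wz":0},
  {"claw":85,"x":0,"y":0,"z":-20,"wx":0,"wy":0,"wz":0},
  {"claw":85,"x":0,"y":0,"z":0,"wx":0,"wy":0,"wz":0},
])

```text
clock: 12.08
position: [483.8, -86.7, 23.0]
eef_rot: [[-0.932, 0.363, -0.002], [0.363, 0.932, 0.001], [0.002, 0.0, -1.0]]
force: [-0.5, -0.2, 0.8]
gripper_width: 84.7
gripper_force: 0.0
```

Request:
apply_moves([
  {"claw":85,"x":1,"y":-1,"z":-6,"wx":0,"wy":0,"wz":0},
  {"claw":85,"x":0,"y":0,"z":-5,"wx":0,"wy":0,"wz":0},
  {"claw":85,"x":0,"y":0,"z":0,"wx":0,"wy":0,"wz":0},
])

```text
clock: 12.45
position: [486.2, -89.1, 13.2]
eef_rot: [[-0.932, 0.363, 0.0], [0.363, 0.932, 0.0], [0.0, 0.0, -1.0]]
force: [-0.0, -0.0, 0.5]
gripper_width: 84.9
gripper_force: 0.0
```

Request:
apply_moves([
  {"claw":60,"x":0,"y":0,"z":0,"wx":0,"wy":0,"wz":0},
  {"claw":50,"x":0,"y":0,"z":0,"wx":0,"wy":0,"wz":0},
  {"claw":30,"x":0,"y":0,"z":0,"wx":0,"wy":0,"wz":0},
  {"claw":30,"x":0,"y":0,"z":0,"wx":0,"wy":0,"wz":0},
  {"claw":30,"x":0,"y":0,"z":0,"wx":0,"wy":0,"wz":0},
])

```text
clock: 13.08
position: [486.6, -89.3, 13.7]
eef_rot: [[-0.932, 0.363, 0.001], [0.363, 0.932, -0.0], [-0.001, -0.0, -1.0]]
force: [-1.0, -0.0, 5.8]
gripper_width: 44.1
gripper_force: 61.9
```

Request:
apply_moves([
  {"claw":30,"x":0,"y":0,"z":20,"wx":0,"wy":0,"wz":0},
  {"claw":30,"x":0,"y":0,"z":40,"wx":0,"wy":0,"wz":0},
  {"claw":30,"x":12,"y":-29,"z":10,"wx":0,"wy":0,"wz":0},
  {"claw":30,"x":15,"y":-36,"z":0,"wx":0,"wy":0,"wz":0},
  {"claw":30,"x":15,"y":-36,"z":0,"wx":0,"wy":0,"wz":0},
  {"claw":30,"x":12.5,"y":-30,"z":0,"wx":0,"wy":0,"wz":0},
  {"claw":30,"x":0,"y":0,"z":0,"wx":0,"wy":0,"wz":0},
  {"claw":30,"x":0,"y":0,"z":0,"wx":0,"wy":0,"wz":0},
])

```text
clock: 14.08
position: [540.2, -219.5, 82.5]
eef_rot: [[-0.932, 0.363, -0.001], [0.363, 0.932, 0.001], [0.001, 0.001, -1.0]]
force: [0.2, 0.1, -0.5]
gripper_width: 44.5
gripper_force: 61.7
```

```bash
python3 - <<'E'
from h import *
s=get_state(); print(s['position'],np.array(s['eef_rot']).round(4).tolist(),s['clock'])
im,m=save('wrist','w_h1'); s=get_state(); print(s['position'],np.array(s['eef_rot']).round(4).tolist(),s['clock'])
cv2.imwrite('pics/w_h1b.png',cv2.resize(im,(800,600),interpolation=cv2.INTER_CUBIC))
E
```

```text
[ 540.16162081 -219.48405413   82.50480061] [[-0.9316, 0.3634, -0.0011], [0.3634, 0.9316, 0.0011], [0.0014, 0.0006, -1.0]] 14.075
[ 540.2009884  -219.20590456   82.6812899 ] [[-0.9318, 0.3629, -0.0009], [0.3629, 0.9318, 0.0009], [0.0011, 0.0005, -1.0]] 14.125
```

View pics/w_h1b.png

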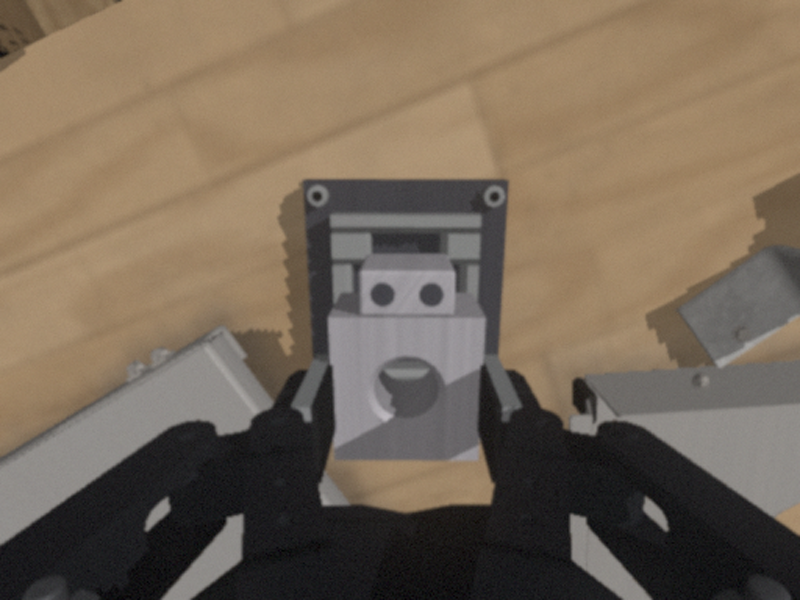

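The block is held square above the nest: body (329..484, 318..458), tongue front edge at row 270 over the tongue slot at rows 235-255. Nest screws at (317,195) and (494,195) are symmetric about it.

```bash
python3 - <<'E'
from h import *
im,m=load('w_h1'); p=np.array([540.2,-219.4]); ex=np.array([.9317,-.3632]); ey=np.array([.3632,.9317])
for z in (96,97,98):
    P=on(m,np.array([[330,318],[484,318],[333,459],[478,459],[361,270],[455,268]])*.64,z)[:,:2]-p
    print(z,'x',(P@ex).round(1),'y',(P@ey).round(1))
m2=m; Q=on(m,np.array([[317,195],[494,195]])*.64,17)[:,:2]-p; print('screws',(Q@ex).round(1),(Q@ey).round(1))
E
```

```text
96 x [-25.1 -25.1  22.6  22.6 -39.5 -40.1] y [-22.2  23.  -23.4  23.2 -12.7  14.1]
97 x [-25.5 -25.4  21.9  21.9 -39.7 -40.3] y [-22.   22.8 -23.2  23.  -12.6  13.9]
98 x [-25.8 -25.8  21.2  21.2 -40.  -40.5] y [-21.8  22.6 -23.   22.8 -12.5  13.8]
screws [-55.7 -55.6] [-39.   38.8]
```

Request:
apply_moves([
  {"claw":30,"x":0.8,"y":-0.6,"z":-14,"wx":0,"wy":0,"wz":0},
  {"claw":30,"x":0,"y":0,"z":-18,"wx":0,"wy":0,"wz":0},
  {"claw":30,"x":0,"y":0,"z":-10,"wx":0,"wy":0,"wz":0},
  {"claw":30,"x":0,"y":0,"z":-3,"wx":0,"wy":0,"wz":0},
  {"claw":30,"x":0,"y":0,"z":-3,"wx":0,"wy":0,"wz":0},
  {"claw":30,"x":0,"y":0,"z":0,"wx":0,"wy":0,"wz":0},
])

```text
clock: 14.88
position: [541.6, -220.8, 35.3]
eef_rot: [[-0.932, 0.363, 0.0], [0.363, 0.932, -0.0], [-0.0, -0.0, -1.0]]
force: [0.0, 0.1, -1.6]
gripper_width: 44.4
gripper_force: 61.7
```

Request:
apply_moves([
  {"claw":30,"x":0,"y":0,"z":-2,"wx":0,"wy":0,"wz":0},
  {"claw":30,"x":0,"y":0,"z":-2,"wx":0,"wy":0,"wz":0},
  {"claw":30,"x":0,"y":0,"z":-2,"wx":0,"wy":0,"wz":0},
  {"claw":30,"x":0,"y":0,"z":0,"wx":0,"wy":0,"wz":0},
])

```text
clock: 15.38
position: [541.4, -220.6, 28.9]
eef_rot: [[-0.932, 0.363, -0.0], [0.363, 0.932, 0.0], [0.0, 0.0, -1.0]]
force: [-0.1, 0.3, -1.9]
gripper_width: 44.4
gripper_force: 61.7
```

No contact so far. The block bottom is about 3 mm above the pocket floor.

Request:
apply_moves([
  {"claw":30,"x":0,"y":0,"z":-1.5,"wx":0,"wy":0,"wz":0},
  {"claw":30,"x":0,"y":0,"z":-1,"wx":0,"wy":0,"wz":0},
  {"claw":30,"x":0,"y":0,"z":-0.7,"wx":0,"wy":0,"wz":0},
  {"claw":30,"x":0,"y":0,"z":0,"wx":0,"wy":0,"wz":0},
])

```text
clock: 15.88
position: [541.5, -220.7, 25.9]
eef_rot: [[-0.932, 0.363, -0.0], [0.363, 0.932, 0.0], [0.0, 0.0, -1.0]]
force: [-0.7, -0.3, -1.6]
gripper_width: 44.4
gripper_force: 61.7
```

Request:
apply_moves([
  {"claw":30,"x":0,"y":0,"z":-0.7,"wx":0,"wy":0,"wz":0},
  {"claw":30,"x":0,"y":0,"z":-0.5,"wx":0,"wy":0,"wz":0},
  {"claw":30,"x":0,"y":0,"z":0,"wx":0,"wy":0,"wz":0},
])

```text
clock: 16.25
position: [541.7, -220.8, 25.7]
eef_rot: [[-0.932, 0.363, 0.0], [0.363, 0.932, -0.0], [-0.0, -0.0, -1.0]]
force: [-2.9, 2.9, 7.0]
gripper_width: 44.9
gripper_force: 62.7
```

Request:
apply_moves([
  {"claw":60,"x":0,"y":0,"z":0,"wx":0,"wy":0,"wz":0},
  {"claw":80,"x":0,"y":0,"z":0,"wx":0,"wy":0,"wz":0},
  {"claw":80,"x":0,"y":0,"z":0,"wx":0,"wy":0,"wz":0},
  {"claw":80,"x":0,"y":0,"z":15,"wx":0,"wy":0,"wz":0},
  {"claw":80,"x":0,"y":0,"z":40,"wx":0,"wy":0,"wz":0},
  {"claw":80,"x":18,"y":-6,"z":40,"wx":0,"wy":0,"wz":0},
  {"claw":80,"x":19,"y":-7,"z":14,"wx":0,"wy":0,"wz":0},
  {"claw":80,"x":0,"y":0,"z":0,"wx":0,"wy":0,"wz":0},
])

```text
clock: 17.25
position: [580.0, -234.6, 136.0]
eef_rot: [[-0.932, 0.363, 0.003], [0.363, 0.932, -0.002], [-0.003, -0.001, -1.0]]
force: [0.7, -0.6, -0.9]
gripper_width: 80.0
gripper_force: 0.0
```

```bash
python3 - <<'E'
from blk import *
im,m=save('wrist','w_s1'); s=get_state(); print(s['position'],s['clock'])
c=(539.5,-219.8); yaw=-21.4
im,m,k,cs,uv=top('w_s1',c,40); print(uv)
for ct in cs:
    a=cv2.contourArea(ct)
    if 200<a<5000:
        M=cv2.moments(ct); ctr=[M['m10']/M['m00'],M['m01']/M['m00']]; print('  area',a,ctr, on(m,[ctr],40)[0].round(1), cv2.minAreaRect(ct))
for st in (-18,-14,14,18):
    t,p=profile(im,m,c,yaw,'y',[st],40); print('y at x',st,edges(t,p[0],7))
for st in (-18,-9,9,18):
    t,p=profile(im,m,c,yaw,'x',[st],40,(-60,45)); print('x at y',st,edges(t,p[0],7))
u,v=map(int,uv); cv2.imwrite('pics/w_s1b.png',cv2.resize(im[v-75:v+75,u-90:u+90],None,fx=4,fy=4,interpolation=cv2.INTER_CUBIC))
E
```

```text
[ 578.72374046 -233.86109612  134.39870545] 17.3
(np.float64(258.6722416225597), np.float64(137.98914535691264))
  area 457.0 [258.6374908825675, 181.00401167031362] [ 572.4 -232.7   40. ] ((258.0, 182.0), (12.0, 68.0), 90.0)
  area 4137.5 [260.0880161127895, 132.29490433031216] [ 535.7 -217.1   40. ] ((263.0, 129.0), (80.0, 68.0), 90.0)
  area 607.5 [259.8935528120713, 137.28312757201647] [ 539.3 -218.7   40. ] ((260.0000305175781, 137.50003051757812), (28.991378784179688, 26.16295051574707), 45.0)
y at x -18 [(-49.0, -9), (-40.0, -9), (-31.0, 19), (-23.5, 28), (23.0, -25), (26.0, 17), (30.5, -22), (41.0, 21)]
y at x -14 [(-41.0, -13), (-30.5, 14), (-23.0, 27), (23.0, -25), (26.0, 19), (30.5, -23), (41.5, 25)]
y at x 14 [(-41.0, -14), (-30.5, 14), (-23.5, 26), (23.0, -24), (26.0, 17), (30.5, -21), (41.0, 21)]
y at x 18 [(-40.5, -13), (-30.5, 15), (-23.5, 27), (23.0, -25), (26.0, 17), (31.0, -21), (41.0, 23)]
x at y -18 [(-58.0, -28), (-46.0, 24), (-41.0, -22), (-38.5, 21), (-32.5, -14), (-28.0, -7), (-23.5, 35), (25.0, -24), (30.5, 12), (34.0, -16), (40.0, 14), (43.0, -21)]
x at y -9 [(-58.0, -30), (-46.0, 23), (-41.0, -24), (-37.0, 39), (-32.5, -28), (-27.5, 25), (-24.5, -10), (-22.5, 12), (-8.0, -7), (-4.0, -11), (3.5, 13), (25.0, -25), (28.0, 9), (30.0, 12), (43.0, -22)]
x at y 9 [(-58.0, -31), (-46.0, 24), (-41.0, -21), (-37.0, 37), (-32.5, -26), (-27.5, 25), (-24.5, -12), (-22.5, 13), (-6.5, -17), (4.5, 9), (7.0, 10), (25.0, -25), (28.0, 11), (30.5, 11), (43.5, -21)]
x at y 18 [(-58.0, -30), (-46.0, 24), (-41.0, -21), (-38.5, 18), (-28.0, -16), (-23.5, 35), (25.5, -20), (30.5, 11), (34.5, -17), (40.0, 12), (43.5, -16)]
```

View pics/w_s1b.png

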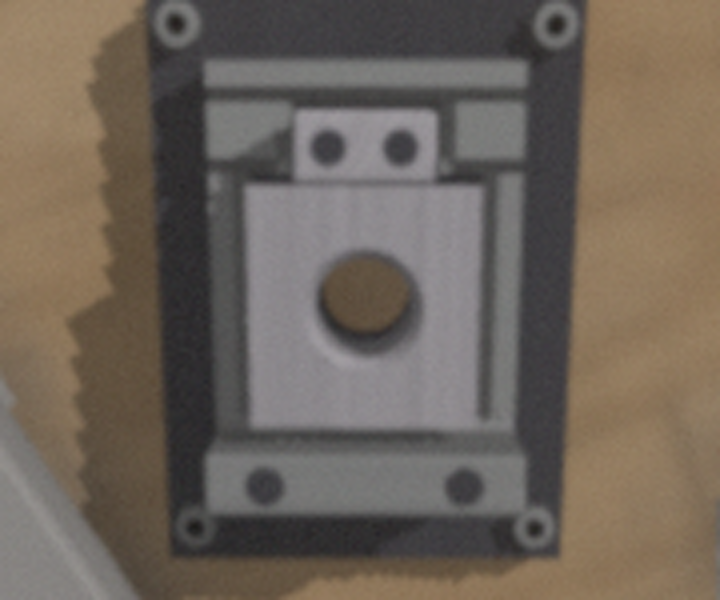

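Block seated: body (245..485, 185..428) centred in the pocket with even gaps, tongue in its slot, bore (365,295) with wood visible through it. The top-face width on the z=40 plane is 46.3 mm, so its height is right. On to the locating pin, the wide one near (552,85).

Request:
apply_moves([
  {"claw":80,"x":0,"y":35,"z":10,"wx":0,"wy":0,"wz":0},
  {"claw":80,"x":0,"y":50,"z":6,"wx":0,"wy":0,"wz":-0.1},
  {"claw":80,"x":0,"y":55,"z":0,"wx":0,"wy":0,"wz":-0.1},
  {"claw":80,"x":0,"y":55,"z":0,"wx":0,"wy":0,"wz":-0.1},
  {"claw":80,"x":0,"y":50,"z":0,"wx":0,"wy":0,"wz":-0.1},
  {"claw":80,"x":2,"y":39,"z":0,"wx":0,"wy":0,"wz":-0.1},
  {"claw":80,"x":0,"y":0,"z":0,"wx":0,"wy":0,"wz":0},
  {"claw":80,"x":0,"y":0,"z":0,"wx":0,"wy":0,"wz":0},
])

```text
clock: 18.3
position: [579.6, 50.0, 149.0]
eef_rot: [[-0.644, 0.765, -0.001], [0.765, 0.644, -0.0], [0.001, -0.001, -1.0]]
force: [0.7, -0.7, 0.4]
gripper_width: 79.9
gripper_force: 0.0
```

```bash
cat > pin.py <<'E'
from h import *
def heads(fn,c=(552,85),z=64):
    im,m=load(fn); hsv=cv2.cvtColor(im,cv2.COLOR_BGR2HSV); u,v=proj(m,[[*c,z]])[0]
    k=((hsv[...,2]>95)&(hsv[...,1]<45)).astype(np.uint8); q=np.zeros_like(k); cv2.circle(q,(int(u),int(v)),90,1,-1); k&=q
    print('expect',u,v); out=[]
    for c in cv2.findContours(k,cv2.RETR_EXTERNAL,cv2.CHAIN_APPROX_NONE)[0]:
        if cv2.contourArea(c)>150:
            (a,b),r=cv2.minEnclosingCircle(c); mc=cv2.moments(c); p=[mc['m10']/mc['m00'],mc['m01']/mc['m00']]
            P=on(m,[p],z)[0]; Q=on(m,[[p[0]+r,p[1]]],z)[0]
            print('blob',np.round([*p,a,b,r,cv2.contourArea(c)],1),P.round(1),'R mm',np.linalg.norm(Q-P).round(1)); out.append(p)
    return m,out
E
python3 - <<'E'
from pin import *
save('wrist','w_p1'); s=get_state(); print(s['position'],s['clock']); heads('w_p1')
E
```

```text
[579.84823224  49.50335032 149.15557798] 18.35
expect 261.52798129530663 138.04983140180627
blob [230.3 185.  231.  185.   12.4 374.5] [556.9  40.8  64. ] R mm 9.8
blob [265.5 135.2 265.7 135.1  16.8 781.5] [552.9  88.6  64. ] R mm 12.7
```

The wide pin is at px (265,135), radius 12.7 mm (expected 13). The slim one is at px (230,185), radius 9.8 mm (expected 9). A second place will give the height.

Request:
apply_moves([
  {"claw":80,"x":-20,"y":24,"z":0,"wx":0,"wy":0,"wz":0},
  {"claw":80,"x":0,"y":0,"z":0,"wx":0,"wy":0,"wz":0},
  {"claw":80,"x":0,"y":0,"z":0,"wx":0,"wy":0,"wz":0},
])

```text
clock: 18.73
position: [560.7, 73.2, 149.7]
eef_rot: [[-0.643, 0.766, 0.0], [0.766, 0.643, -0.0], [-0.0, 0.0, -1.0]]
force: [-0.3, 0.1, 0.2]
gripper_width: 80.0
gripper_force: 0.0
```

```bash
python3 - <<'E'
from pin import *
save('wrist','w_p2'); s=get_state(); print(s['position'],s['clock']); m1,a=heads('w_p1'); m2,b=heads('w_p2')
for p in a:
    for q in b: print(tri(m1,p,m2,q))
E
```

```text
[560.81641751  73.25351686 149.66910354] 18.775
expect 261.52798129530663 138.04983140180627
blob [230.3 185.  231.  185.   12.4 374.5] [556.9  40.8  64. ] R mm 9.8
blob [265.5 135.2 265.7 135.1  16.8 781.5] [552.9  88.6  64. ] R mm 12.7
expect 260.64901027574825 176.16534898979742
blob [230.7 218.5 230.5 217.5  13.  362.5] [556.2  41.8  64. ] R mm 10.7
blob [264.6 172.6 264.1 172.3  16.8 742. ] [552.5  89.2  64. ] R mm 13.2
(array([557.77753564,  38.24209042,  54.43885808]), np.float64(0.08896107513238018))
(array([516.98881692, 131.24186121, 368.74914189]), np.float64(27.45835082686084))
(array([537.06532114,  95.74137722, 205.81122832]), np.float64(11.031331100207261))
(array([553.34038063,  88.29564125,  58.70594509]), np.float64(0.08909783585012518))
```

Request:
apply_moves([
  {"claw":70,"x":-8,"y":15.5,"z":-20,"wx":0,"wy":0,"wz":0},
  {"claw":60,"x":0,"y":0,"z":-35,"wx":0,"wy":0,"wz":0},
  {"claw":60,"x":0,"y":0,"z":-25,"wx":0,"wy":0,"wz":0},
  {"claw":60,"x":0,"y":0,"z":-12,"wx":0,"wy":0,"wz":0},
  {"claw":60,"x":0,"y":0,"z":-8,"wx":0,"wy":0,"wz":0},
  {"claw":60,"x":0,"y":0,"z":0,"wx":0,"wy":0,"wz":0},
  {"claw":60,"x":0,"y":0,"z":0,"wx":0,"wy":0,"wz":0},
])

```text
clock: 19.65
position: [553.2, 89.7, 50.7]
eef_rot: [[-0.643, 0.765, 0.001], [0.765, 0.643, -0.0], [-0.001, 0.001, -1.0]]
force: [1.2, -0.5, -0.3]
gripper_width: 59.8
gripper_force: 0.0
```

Request:
apply_moves([
  {"claw":60,"x":0,"y":-0.8,"z":-7,"wx":0,"wy":0,"wz":0},
  {"claw":45,"x":0,"y":0,"z":0,"wx":0,"wy":0,"wz":0},
  {"claw":35,"x":0,"y":0,"z":0,"wx":0,"wy":0,"wz":0},
  {"claw":28,"x":0,"y":0,"z":0,"wx":0,"wy":0,"wz":0},
  {"claw":10,"x":0,"y":0,"z":0,"wx":0,"wy":0,"wz":0},
  {"claw":10,"x":0,"y":0,"z":0,"wx":0,"wy":0,"wz":0},
  {"claw":10,"x":0,"y":0,"z":0,"wx":0,"wy":0,"wz":0},
])

```text
clock: 20.52
position: [552.8, 89.0, 43.1]
eef_rot: [[-0.643, 0.765, 0.001], [0.765, 0.643, 0.0], [-0.0, 0.001, -1.0]]
force: [-0.5, 0.6, 5.5]
gripper_width: 23.8
gripper_force: 58.8
```

Request:
apply_moves([
  {"claw":10,"x":0,"y":0,"z":15,"wx":0,"wy":0,"wz":0},
  {"claw":10,"x":0,"y":0,"z":35,"wx":0,"wy":0,"wz":0},
  {"claw":10,"x":0,"y":0,"z":30,"wx":0,"wy":0,"wz":0},
  {"claw":10,"x":-2,"y":-25,"z":10,"wx":0,"wy":0,"wz":0.05},
  {"claw":10,"x":-2,"y":-45,"z":0,"wx":0,"wy":0,"wz":0.1},
  {"claw":10,"x":-2,"y":-50,"z":0,"wx":0,"wy":0,"wz":0.1},
  {"claw":10,"x":-2,"y":-50,"z":0,"wx":0,"wy":0,"wz":0.1},
  {"claw":10,"x":-2,"y":-50,"z":0,"wx":0,"wy":0,"wz":0.1},
])

```text
clock: 21.52
position: [542.2, -132.6, 133.4]
eef_rot: [[-0.914, 0.406, 0.0], [0.406, 0.914, -0.0], [-0.0, 0.0, -1.0]]
force: [1.2, 0.3, -1.1]
gripper_width: 24.1
gripper_force: 59.3
```

Request:
apply_moves([
  {"claw":10,"x":-2,"y":-45,"z":0,"wx":0,"wy":0,"wz":0.05},
  {"claw":10,"x":-1.1,"y":-30,"z":0,"wx":0,"wy":0,"wz":0},
  {"claw":10,"x":0,"y":-14,"z":-15,"wx":0,"wy":0,"wz":0},
  {"claw":10,"x":0,"y":0,"z":0,"wx":0,"wy":0,"wz":0},
  {"claw":10,"x":0,"y":0,"z":0,"wx":0,"wy":0,"wz":0},
])

```text
clock: 22.15
position: [539.3, -218.6, 117.4]
eef_rot: [[-0.932, 0.362, -0.001], [0.362, 0.932, 0.001], [0.001, 0.001, -1.0]]
force: [-0.1, 1.3, -0.4]
gripper_width: 23.9
gripper_force: 59.4
```

```bash
python3 - <<'E'
from pin import *
im,m=save('wrist','w_q1'); s=get_state(); p=np.array(s['position']); R=np.array(s['eef_rot']); print(p,R.round(3).tolist(),s['clock'])
z=p[2]+21; u,v=proj(m,[[p[0],p[1],z]])[0]; hsv=cv2.cvtColor(im,cv2.COLOR_BGR2HSV); u,v=int(u),int(v); print(u,v)
print(hsv[v-40:v+41:4,u,2].tolist()); print(hsv[v,u-40:u+41:4,2].tolist())
for thr in (70,95,115):
  k=((hsv[...,2]>thr)&(hsv[...,1]<50)).astype(np.uint8); q=np.zeros_like(k); q[v-40:v+40,u-30:u+30]=1; k&=q
  for c in cv2.findContours(k,cv2.RETR_EXTERNAL,cv2.CHAIN_APPROX_NONE)[0]:
    if cv2.contourArea(c)>150:
        mc=cv2.moments(c); ctr=[mc['m10']/mc['m00'],mc['m01']/mc['m00']]; P=on(m,[ctr],z)[0]-p; print(thr,cv2.boundingRect(c),cv2.contourArea(c),np.round(ctr,1),'tool',(R.T@P).round(1))
E
```

```text
[ 539.49604941 -218.70331149  117.78986727] [[-0.932, 0.362, -0.0], [0.362, 0.932, 0.001], [0.0, 0.0, -1.0]] 22.2
259 261
[96, 91, 86, 97, 104, 137, 129, 130, 117, 90, 88, 91, 89, 88, 88, 90, 86, 159, 161, 157, 151]
[49, 128, 46, 34, 80, 128, 125, 129, 126, 94, 88, 89, 89, 90, 91, 90, 80, 30, 33, 102, 60]
70 (229, 221, 60, 66) 2800.5 [259.4 252. ] tool [  4.9  -0.1 -21. ]
95 (236, 221, 53, 49) 1029.5 [258.2 243.3] tool [  9.2  -0.6 -21. ]
115 (237, 236, 40, 33) 546.5 [254.1 249.8] tool [  6.   -2.5 -21. ]
```

```bash
python3 - <<'E'
from pin import *
im,m=load('w_q1'); p=np.array([539.4,-218.7,117.6]); R=np.array([[-.932,.362,0],[.362,.932,0],[0,0,-1.]])
hsv=cv2.cvtColor(im,cv2.COLOR_BGR2HSV)
for u in (250,259,268): print(u,hsv[214:300:2,u,2].tolist())
for h in (19,21,23):
  print(h,'x +13,-13 at rows',[proj(m,[p+R@np.array([x,0,-h])])[0][1].round(1) for x in (13,11,0,-11,-13)], 'head bottom front row',proj(m,[p+R@np.array([13,0,-h+24])])[0][1].round(1))
E
```

```text
250 [80, 68, 68, 70, 75, 73, 76, 67, 74, 83, 92, 89, 85, 118, 126, 124, 128, 129, 127, 127, 128, 126, 130, 131, 123, 93, 90, 88, 90, 92, 89, 87, 88, 89, 86, 93, 145, 149, 152, 157, 158, 157, 151]
259 [92, 92, 94, 92, 96, 96, 85, 84, 91, 99, 97, 100, 121, 136, 138, 132, 133, 129, 128, 127, 102, 93, 89, 91, 92, 88, 91, 87, 89, 89, 87, 90, 90, 92, 90, 93, 90, 148, 159, 161, 162, 159, 153]
268 [107, 109, 107, 108, 108, 101, 101, 97, 95, 100, 98, 102, 120, 145, 151, 149, 133, 126, 95, 90, 88, 90, 88, 90, 91, 89, 88, 92, 93, 89, 91, 89, 88, 88, 90, 88, 143, 161, 160, 158, 157, 155, 155]
19 x +13,-13 at rows [np.float64(233.2), np.float64(237.3), np.float64(259.1), np.float64(280.0), np.float64(283.7)] head bottom front row 214.5
21 x +13,-13 at rows [np.float64(235.1), np.float64(239.2), np.float64(261.3), np.float64(282.5), np.float64(286.2)] head bottom front row 215.8
23 x +13,-13 at rows [np.float64(237.0), np.float64(241.2), np.float64(263.6), np.float64(285.0), np.float64(288.7)] head bottom front row 217.2
```

Request:
apply_moves([
  {"claw":10,"x":-0.3,"y":-1.2,"z":-12,"wx":0,"wy":0,"wz":0},
  {"claw":10,"x":0,"y":0,"z":-15,"wx":0,"wy":0,"wz":0},
  {"claw":10,"x":0,"y":0,"z":-5,"wx":0,"wy":0,"wz":0},
  {"claw":10,"x":0,"y":0,"z":0,"wx":0,"wy":0,"wz":0},
])

```text
clock: 22.7
position: [538.7, -220.8, 84.9]
eef_rot: [[-0.932, 0.363, -0.001], [0.363, 0.932, 0.001], [0.001, 0.0, -1.0]]
force: [0.3, -0.6, -1.3]
gripper_width: 24.1
gripper_force: 59.4
```

Request:
apply_moves([
  {"claw":10,"x":0.4,"y":0.7,"z":-2,"wx":0,"wy":0,"wz":0},
  {"claw":10,"x":0,"y":0,"z":-3,"wx":0,"wy":0,"wz":0},
  {"claw":10,"x":0,"y":0,"z":-3,"wx":0,"wy":0,"wz":0},
  {"claw":10,"x":0,"y":0,"z":0,"wx":0,"wy":0,"wz":0},
])

```text
clock: 23.2
position: [539.3, -220.4, 77.4]
eef_rot: [[-0.932, 0.363, -0.0], [0.363, 0.932, 0.0], [0.0, 0.0, -1.0]]
force: [-0.1, -0.1, -1.3]
gripper_width: 24.1
gripper_force: 59.4
```

Request:
apply_moves([
  {"claw":10,"x":0,"y":0,"z":-4,"wx":0,"wy":0,"wz":0},
  {"claw":10,"x":0,"y":0,"z":-4,"wx":0,"wy":0,"wz":0},
  {"claw":10,"x":0,"y":0,"z":0,"wx":0,"wy":0,"wz":0},
])

```text
clock: 23.58
position: [539.2, -220.3, 69.2]
eef_rot: [[-0.932, 0.363, -0.001], [0.363, 0.932, 0.001], [0.001, 0.0, -1.0]]
force: [-0.3, -0.6, -1.9]
gripper_width: 24.0
gripper_force: 59.4
```

Request:
apply_moves([
  {"claw":10,"x":0,"y":0,"z":-4,"wx":0,"wy":0,"wz":0},
  {"claw":10,"x":0,"y":0,"z":-4,"wx":0,"wy":0,"wz":0},
  {"claw":10,"x":0,"y":0,"z":-4,"wx":0,"wy":0,"wz":0},
  {"claw":10,"x":0,"y":0,"z":0,"wx":0,"wy":0,"wz":0},
])

```text
clock: 24.08
position: [539.2, -220.3, 57.2]
eef_rot: [[-0.932, 0.363, -0.001], [0.363, 0.932, 0.001], [0.001, 0.0, -1.0]]
force: [0.0, -0.4, -0.9]
gripper_width: 24.1
gripper_force: 59.4
```

Request:
apply_moves([
  {"claw":10,"x":0,"y":0,"z":-4,"wx":0,"wy":0,"wz":0},
  {"claw":10,"x":0,"y":0,"z":-4,"wx":0,"wy":0,"wz":0},
  {"claw":10,"x":0,"y":0,"z":-3,"wx":0,"wy":0,"wz":0},
  {"claw":10,"x":0,"y":0,"z":-1,"wx":0,"wy":0,"wz":0},
  {"claw":10,"x":0,"y":0,"z":0,"wx":0,"wy":0,"wz":0},
])

```text
clock: 24.7
position: [539.4, -220.4, 45.6]
eef_rot: [[-0.932, 0.363, -0.0], [0.363, 0.932, 0.0], [0.0, 0.0, -1.0]]
force: [-0.8, 0.5, -1.2]
gripper_width: 23.9
gripper_force: 59.4
```

Request:
apply_moves([
  {"claw":10,"x":0,"y":0,"z":-1.5,"wx":0,"wy":0,"wz":0},
  {"claw":10,"x":0,"y":0,"z":-0.8,"wx":0,"wy":0,"wz":0},
  {"claw":10,"x":0,"y":0,"z":0,"wx":0,"wy":0,"wz":0},
])

```text
clock: 25.08
position: [539.4, -220.4, 43.3]
eef_rot: [[-0.932, 0.363, -0.0], [0.363, 0.932, 0.0], [0.0, 0.0, -1.0]]
force: [-0.6, 0.7, -0.9]
gripper_width: 24.0
gripper_force: 59.3
```

Request:
apply_moves([
  {"claw":10,"x":0,"y":0,"z":-0.6,"wx":0,"wy":0,"wz":0},
  {"claw":10,"x":0,"y":0,"z":-0.5,"wx":0,"wy":0,"wz":0},
  {"claw":10,"x":0,"y":0,"z":0,"wx":0,"wy":0,"wz":0},
])

```text
clock: 25.45
position: [539.5, -220.5, 43.1]
eef_rot: [[-0.932, 0.363, 0.0], [0.363, 0.932, -0.0], [-0.0, 0.0, -1.0]]
force: [-3.7, 4.1, 6.5]
gripper_width: 23.9
gripper_force: 60.1
```

The head is on the block. I'll release, rise and take a check view.

Request:
apply_moves([
  {"claw":40,"x":0,"y":0,"z":0,"wx":0,"wy":0,"wz":0},
  {"claw":60,"x":0,"y":0,"z":0,"wx":0,"wy":0,"wz":0},
  {"claw":60,"x":0,"y":0,"z":0,"wx":0,"wy":0,"wz":0},
  {"claw":60,"x":0,"y":0,"z":20,"wx":0,"wy":0,"wz":0},
  {"claw":60,"x":0,"y":0,"z":40,"wx":0,"wy":0,"wz":0},
  {"claw":60,"x":18,"y":-6,"z":40,"wx":0,"wy":0,"wz":0},
  {"claw":60,"x":21,"y":-7,"z":15,"wx":0,"wy":0,"wz":0},
  {"claw":60,"x":0,"y":0,"z":0,"wx":0,"wy":0,"wz":0},
])

```text
clock: 26.45
position: [580.1, -234.5, 160.1]
eef_rot: [[-0.932, 0.363, 0.003], [0.363, 0.932, -0.002], [-0.004, -0.001, -1.0]]
force: [-0.7, 0.7, -0.2]
gripper_width: 60.2
gripper_force: 0.0
```

Request:
apply_moves([
  {"claw":60,"x":0,"y":0,"z":0,"wx":0,"wy":0,"wz":0},
  {"claw":60,"x":0,"y":0,"z":0,"wx":0,"wy":0,"wz":0},
])

```text
clock: 26.7
position: [577.5, -233.0, 156.5]
eef_rot: [[-0.932, 0.363, -0.001], [0.363, 0.932, 0.001], [0.002, 0.0, -1.0]]
force: [0.1, 0.5, -0.6]
gripper_width: 60.1
gripper_force: 0.0
```

```bash
python3 - <<'E'
from blk import *
im,m=save('wrist','w_f1'); s=get_state(); print(s['position'],s['clock'])
c=(539.7,-220.1); yaw=-21.4
for st in (-18,18):
    t,p=profile(im,m,c,yaw,'y',[st],40,(-30,30)); print('blk y at x',st,edges(t,p[0],9))
for st in (-18,18):
    t,p=profile(im,m,c,yaw,'x',[st],40,(-45,35)); print('blk x at y',st,edges(t,p[0],9))
for z in (64,66):
  for ax in 'xy':
    t,p=profile(im,m,c,yaw,ax,[0],z,(-22,22)); print('head',z,ax,edges(t,p[0],5))
E
```

```text
[ 577.67613095 -233.048963    156.62992696] 26.75
blk y at x -18 [(-23.0, 31), (23.0, -26), (26.0, 17)]
blk y at x 18 [(-23.0, 11), (6.0, 9), (23.0, -25), (26.0, 16)]
blk x at y -18 [(-42.0, -19), (-39.0, 18), (-33.0, -14), (-28.0, -9), (-23.5, 33), (-2.0, -14), (25.0, -10), (29.5, 19), (33.5, -15)]
blk x at y 18 [(-41.5, -22), (-39.0, 13), (-28.5, -12), (-23.5, 31), (25.0, -17), (30.0, 12), (33.5, -12)]
head 64 x [(-13.0, -17), (-10.5, 10), (12.5, -12), (15.0, 19), (20.0, -26)]
head 64 y [(-20.5, 10), (-13.5, -5), (-11.0, 14), (13.0, 7), (20.5, -17)]
head 66 x [(-13.0, -17), (-10.5, 10), (12.0, -11), (14.5, 19), (19.5, -26)]
head 66 y [(-20.5, 11), (-13.0, -6), (-11.0, 14), (13.0, 6), (20.5, -19)]
```

The block hasn't moved (46.0 mm wide at z=40). The head is 26 mm across at z=64 and centred on the bore. Handing in.

```bash
python3 -c "
from workcell import env; print(env.job_done())"
```

```text
the job is handed in; nothing more can be done
None
```

The bearing block is seated in the nest and the locating pin is in its bore with the head resting on the block; the job was handed in at about 27 s, and no verdict came back.

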